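Dry cabinet on the inspection bench: canisters out, nested cups in

ROBOT

A 6-joint arm with a two-finger parallel gripper is mounted at the origin on the work surface. World frame = base frame: x ahead of the robot, y to its left, z up, the work surface at z = 0. Lengths are in mm, angles in rad, forces in N, time in s.
With the tool pointing down it reaches from about 275 to 750 mm from the base axis. Payload 10.2 kg.
Tool frame: the origin (TCP) lies at the very end of the fingers, on their centre line; the grasp point (between the pads) lies 19 mm behind it; z points along the fingers, y is the direction in which the jaws open and shut (so a half turn about z gives the same grasp; the last joint's range is limited). The gripper opens to 85 mm and grips with 20 to 120 N. Pads are 22 mm wide; open, the fingers measure 114 mm over their backs; the gripper's body (76 mm by 85 mm) begins 54 mm behind the grasp point. The pads swing forward as they close: fully open they stand 13 mm farther back than shut.
Start: joints at [1.006, 0.313, 1.498, -0, 1.331, -0.223], TCP at [175.984, 494.632, 231.294] pointing down, gripper open.
Joint ranges: [-2.94, 2.94], [-0.97, 2.17], [0.19, 2.56], [-1.23, 4.37], [0.02, 3.11], [-2.88, 2.88]. Speed limits (rad/s): [2.39, 2.39, 3.01, 3.14, 3.14, 3.14].

INTERFACE

Orientations are given as a unit quaternion [w, x, y, z].
In Python, from rig import sensors, imaging, ctrl gives the robot as it stands.
- The arm moves only by the shell command python3 -m creep 'ROWS' [FORCE]. ROWS is JSON, a list of rows, each an object with "grip": the finger opening in mm, from 0 to 85.4; "linear": the shift along the tool's x, y, z in mm, a list of three; "rot": the turn, a rotation vector about the tool's x, y, z in rad, a list of three. A call has 1 to 12 rows; each row shifts and turns the commanded pose from where the row before left it, along the tool's axes as they then stand; what a row does not reach is not made up. A row lasts 1/12 s, in which the tool goes at most 41.7 mm and 7.16 degrees, less where a joint would pass 70% of its speed; a pose out of reach is approached as far as the arm can. A call with a gripper value outside its range is refused whole. The fingers move at their own pace and stop on an object; FORCE is the grip in N (left out, the last holds). Time passes only in rows, so rows that do not move let the fingers close. It gives the time, the measured TCP pose, the force and the opening at its end, in the units of the state.
- sensors.sense(): the state, without advancing time (a new reading comes with each control period).
- imaging.capture(name): name is "side" or "top" or "wrist"; returns (picture, depth): 420x560x3 uint8, red, green, blue; 420x560 float32, mm along the optical axis (not along the pixel's ray), 0 where there is no reading.
- imaging.camera_params(name): a dict with "intrinsics" (3x3 intrinsics, pixels), "R" (3x3) and "t" (3): a world point X has camera coordinates R X + t. Camera axes: x right, y down, z forward; pixel columns grow to the right and rows downward; lengths in mm; the calibration is good to about 2 mm. A picture is of the moment at which its call begins: read the wrist's pose just before it. camera_params takes no time and is no camera call; for the wrist camera it gives the pose at the moment of the call.
- ctrl.finish_job(): hands the job in, once; it reports no verdict.
The state is a dict: "time_s": time; "joints": joint angles; "dq": joint speeds; "tau": joint torques, N m; "eef_pos": TCP position; "ee_rot": TCP orientation; "force": force on the tool from outside, world axes, zero at the start; "wrist_torque": the same for the moment, N m; "grip_width": opening from 0.0 (shut) to 1.0 (fully open).
Only numpy, scipy, OpenCV 4.12 (cv2) and the standard library are available. Lean on these libraries where they do the work, as an engineer would, in place of code of your own. Each camera call takes 0.05 s, during which the arm holds its last target.

TASK

Swing the dry cabinet's door wide open by its handle, take every used desiccant canister out of the rack on the inside of the door and stand it upright in the blue basket, then put all the white cups away standing upright in that door rack as one nest, in size order, each cup right down inside the next wider one. Finally swing the door fully shut with the nest inside, and leave the tape roll, the marker and the glove box where they are.

Things in the scene. Friction and masses are not known exactly. Their poses are not given: they have to be found in the camera images.
- door (a joint): hinge of the dry cabinet's door, rad: 0 = shut, grows as the door swings out towards the robot, stop at 1.9. The upright hinge axis is on the right (-y) side of the cabinet's front. Stiff enough to stay where it is left.
- cabinet: white desktop dry cabinet, 220 mm deep (x), 260 mm wide (y), 150 mm high, fixed to the bench; walls 8 mm. Origin: centre of its underside, own -x is the front, z up. The door covers the whole front: 260 mm wide, 150 mm high, 14 mm thick, aluminium frame round a clear pane.
- door_handle (a point): grip point on the door's handle, an upright round steel bar 11 mm thick and 86 mm long (62 to 148 mm above the bench), 35 mm in front of the door's outer face and 230 mm from the hinge axis; the point is on the bar 125 mm above the bench. Axes turn with the door: with the door shut x points into the cabinet, y from the hinge to the free edge, z up.
- door_hinge (a point): point on the hinge axis, 125 mm above the bench, in the plane of the door's inner face; axes as door_handle.
- rack_floor (a point): centre of the top of the floor of the shallow aluminium rack on the door's inner face. Inside 116 mm (x, away from the door) by 146 mm (y, along the door); its rim is 15 mm above the floor, wall 5 mm; floor 19 mm above the bench. The point is 64 mm from the door's inner face, 132 mm from the hinge; the door stands 131 mm above it on its own -x side. Axes as door_handle.
- basket_floor (a point): centre of the inner floor (5 mm above the bench) of the blue open basket, fixed on the bench; outside 190 mm (own x) by 140 mm (own y) by 35 mm high, wall 5 mm.
- cup_a: the widest and lowest of up to four plain white, open, straight-sided round cups: outer diameter 68 mm, height 45 mm, wall 2.5 mm, floor 3 mm thick; stands mouth up on the bench. Origin: centre of its underside, z up. May be absent (None).
- cup_b: the second widest of up to four plain white, open, straight-sided round cups: outer diameter 56 mm, height 58 mm, wall 2.5 mm, floor 3 mm thick; stands mouth up on the bench. Origin: centre of its underside, z up. May be absent (None).
- cup_c: the third widest of up to four plain white, open, straight-sided round cups: outer diameter 44 mm, height 71 mm, wall 2.5 mm, floor 3 mm thick; stands mouth up on the bench. Origin: centre of its underside, z up. May be absent (None).
- cup_d: the slimmest and tallest of up to four plain white, open, straight-sided round cups: outer diameter 32 mm, height 84 mm, wall 2.5 mm, floor 3 mm thick; stands mouth up on the bench. Origin: centre of its underside, z up. May be absent (None).
- canister_0: desiccant canister, a plain steel cylinder with a perforated dark lid, 40 mm diameter, 90 mm high, 120 g, standing upright in the door rack at the start, behind the clear pane. One or two are present. Origin: centre of its underside, z up. May be absent (None).
- canister_1: desiccant canister, a plain steel cylinder with a perforated dark lid, 40 mm diameter, 90 mm high, 120 g, standing upright in the door rack at the start, behind the clear pane. One or two are present. Origin: centre of its underside, z up. May be absent (None).
- tape: roll of clear tape lying flat, 90 mm diameter, 24 mm high; bystander. Origin: centre of its underside.
- marker: black marker pen lying along its y axis, 120 mm long, 12 mm thick; bystander. Origin: centre of its underside.
- glove_box: cardboard glove box, 80 x 140 x 60 mm; bystander. Origin: centre of its underside.
Not all that is in view belongs to the job. What is shaped like the cup_b but green is not meant. Leave any red look-alike of the cup_c alone.

How it is judged:
By the outcome, as a careful person would: the job done as asked, in the order asked, and still so for the second after the job is handed in, with the robot touching nothing.
Of cup_a, cup_b, cup_c, cup_d only 3 to 4 are there at a start; the rules pass over those that are not, and their reading is None.
Of canister_0, canister_1 only 1 to 2 are there at a start; the rules pass over those that are not, and their reading is None.
At some moment in a run one of cup_a, cup_b, cup_c may be knocked a few centimetres aside while the robot is not near it.
It also fails if it takes over 210 s, if anything falls off the work surface, if the arm or the gripper's body presses on something with over 40 N, if the wrist force passes 120 N, or if a joint passes its speed limit or range.

## Working session

There is one attempt and no reset: what is moved stays moved. The work goes in short steps, Python scripts to look and compute and a shell command to move; the robot and the scene stay as the last step left them, time stands still between calls to the robot, and variables do not carry over. Pictures are saved under pics/ and viewed, and the job is handed in when it is done.

```bash
ls; mkdir -p pics; python3 - <<'E'
from rig import sensors, imaging
import cv2
s=sensors.sense();print(s)
for n in ("side","top","wrist"):
    p=imaging.camera_params(n);print(n,p)
    im,d=imaging.capture(n)
    cv2.imwrite(f"pics/{n}0.png",im[:,:,::-1])
E
```

```text
pics
{'time_s': 0.0, 'joints': array([ 1.00560534e+00,  3.13462997e-01,  1.49845063e+00,  4.26863520e-06,
        1.33102907e+00, -2.23427149e-01]), 'dq': array([ 0.00152624, -0.00014438, -0.00061788, -0.00208731, -0.00061613,
       -0.00051932]), 'tau': array([ 5.19761215e-04, -4.12272584e+01, -2.59742635e+01, -2.00844247e-04,
        4.17146759e-03, -1.29370724e-05]), 'eef_pos': array([175.82972931, 494.3954017 , 230.72333744]), 'ee_rot': array([-2.61237282e-04,  1.70051951e-01,  9.85434868e-01, -6.22425916e-04]), 'force': array([0.17786999, 0.21051608, 0.02394623]), 'wrist_torque': array([-0.00257845,  0.01130324, -0.03749825]), 'grip_width': 1.0027664233668234}
side {'intrinsics': array([[477.26828133,   0.        , 279.98608292],
       [  0.        , 477.26828133, 210.78998722],
       [  0.        ,   0.        ,   1.        ]]), 'R': array([[ 0.64479714,  0.7642718 , -0.01119224],
       [ 0.58952376, -0.50658014, -0.62915682],
       [-0.48651658,  0.39908042, -0.77719781]]), 't': array([-389.7231823 , -239.71391301, 1464.88402105])}
top {'intrinsics': array([[454.24918764,   0.        , 286.05127158],
       [  0.        , 454.24918764, 214.52607004],
       [  0.        ,   0.        ,   1.        ]]), 'R': array([[-0.01256341, -0.99991853,  0.00225672],
       [-0.98562603,  0.01200351, -0.16851482],
       [ 0.168474  , -0.00434141, -0.98569654]]), 't': array([  44.20832785,  574.94728162, 1029.17084658])}
wrist {'intrinsics': array([[292.09073812,   0.        , 279.02015341],
       [  0.        , 292.09073812, 209.60599184],
       [  0.        ,   0.        ,   1.        ]]), 'R': array([[ 0.33608358,  0.94183158, -0.00104469],
       [ 0.90893895, -0.32405518,  0.26233227],
       [ 0.24673428, -0.08911513, -0.96497704]]), 't': array([-524.14085035,  -33.16144585,  377.77528042])}
```

View pics/side0.png

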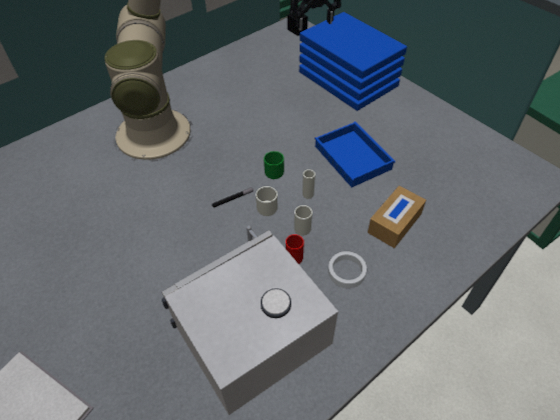

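View pics/top0.png

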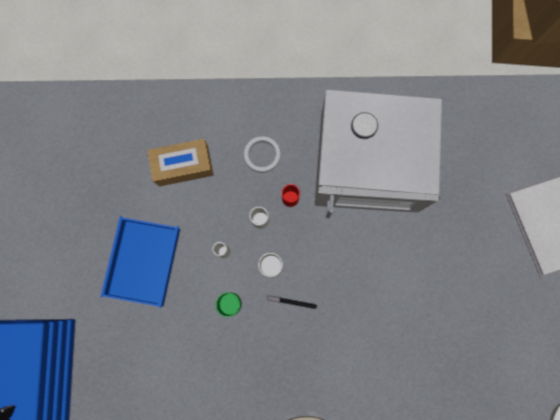

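View pics/wrist0.png

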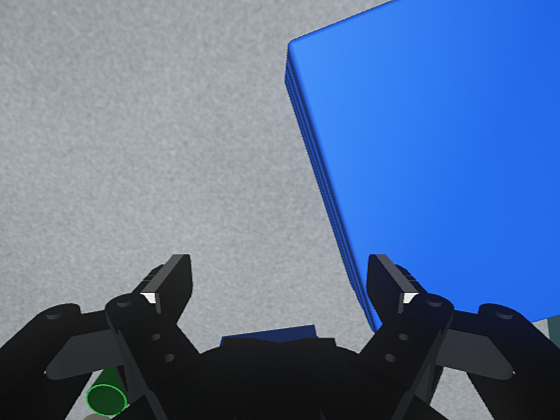

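```bash
cat > h.py <<'E'
import numpy as np, cv2
from rig import sensors, imaging
def ray(P,u,v):
    K,R,t=P["intrinsics"],P["R"],P["t"]
    c=-R.T@t; d=R.T@np.linalg.solve(K,np.array([u,v,1.0])); return c,d
def onz(P,u,v,z):
    c,d=ray(P,u,v); return c+d*(z-c[2])/d[2]
def pts(P,D):
    K,R,t=P["intrinsics"],P["R"],P["t"]
    v,u=np.indices(D.shape); 
    X=np.stack([(u-K[0,2])/K[0,0]*D,(v-K[1,2])/K[1,1]*D,D],-1)
    W=(X-t)@R; W[D<=0]=np.nan; return W
def proj(P,X):
    x=P["R"]@np.asarray(X,float)+P["t"]; x=P["intrinsics"]@x; return x[:2]/x[2]
def snap(n,tag,crop=None,scale=1):
    P=imaging.camera_params(n); im,D=imaging.capture(n)
    b=im[:,:,::-1].copy()
    if crop: x0,y0,x1,y1=crop; b=b[y0:y1,x0:x1]
    if scale!=1: b=cv2.resize(b,None,fx=scale,fy=scale,interpolation=cv2.INTER_CUBIC)
    cv2.imwrite(f"pics/{tag}.png",b); np.savez(f"pics/{tag}.npz",im=im,D=D,**P)
    return P,im,D
E
python3 - <<'E'
from h import *
P,im,D=snap("top","t1",(200,80,450,320),3)
W=pts(P,D)
for n,(u,v) in dict(cupA=(270,265),cupB=(260,216),cupC=(220,249),red=(290,195),green=(229,304),lid=(365,125),tape=(277,153),glove=(180,160),marker=(297,302),bask=(140,262),cabtop=(340,150),handle=(331,203)).items():
    print(n,np.round(W[v,u]), np.round(onz(P,u,v,50)))
def rim(mask,name):
    n,l,st,c=cv2.connectedComponentsWithStats(mask.astype(np.uint8))
    for i in range(1,n):
        if st[i,4]>15:
            w=W[l==i]; print(name,st[i],np.round(c[i]),np.round(np.nanmean(w,0)),np.round(np.nanmin(w,0)),np.round(np.nanmax(w,0)))
hsv=cv2.cvtColor(im,cv2.COLOR_RGB2HSV)
rim((hsv[...,1]>120)&(hsv[...,0]>110)&(hsv[...,0]<125),"blue")
rim((W[...,2]>38)&(W[...,0]<620)&(W[...,0]>250)&(W[...,2]<100),"tall")
P,im,D=snap("side","s1",(200,130,440,340),3)
E
```

```text
cupA [459.  77.   5.] [457.  76.  50.]
cupB [580. 101.   5.] [572.  99.  50.]
cupC [500. 199.   2.] [495. 193.  50.]
red [633.  26.   0.] [622.  27.  50.]
green [368. 176.   3.] [369. 170.  50.]
lid [ 751. -137.  168.] [ 796. -159.   50.]
tape [735.  58.  25.] [727.  57.  50.]
glove [710. 290.  59.] [712. 292.  50.]
marker [371.  14.  14.] [371.  15.  50.]
bask [471. 393.   3.] [467. 378.  50.]
cabtop [700. -83. 154.] [733. -96.  50.]
handle [584. -61. 141.] [602. -70.  50.]
blue [ 14 320  21   1  21] [ 24. 320.] [339. 637.  50.] [338. 610.  32.] [339. 670.  61.]
tall [282 195  18  10  68] [290. 200.] [607.  26.  60.] [602.   6.  38.] [618.  46.  75.]
tall [316 194  15  25 113] [324. 203.] [597. -51.  74.] [563. -65.  38.] [616. -34. 100.]
tall [334 197  97  13 521] [381. 203.] [ 597. -185.   70.] [ 585. -291.   38.] [606. -73. 100.]
tall [250 207  19  20 136] [259. 216.] [571. 101.  61.] [549.  79.  38.] [591. 121.  74.]
tall [213 242  16  15 119] [220. 249.] [494. 189.  69.] [478. 173.  38.] [508. 204.  86.]
tall [259 253  24  24 105] [270. 264.] [460.  77.  54.] [431.  48.  39.] [484. 101.  63.]
tall [216 292  25  25 137] [227. 304.] [368. 174.  53.] [342. 145.  39.] [396. 199.  61.]
tall [  0 320  69  44 551] [ 56. 338.] [301. 549.  72.] [250. 536.  38.] [339. 678. 100.]
```

View pics/t1.png

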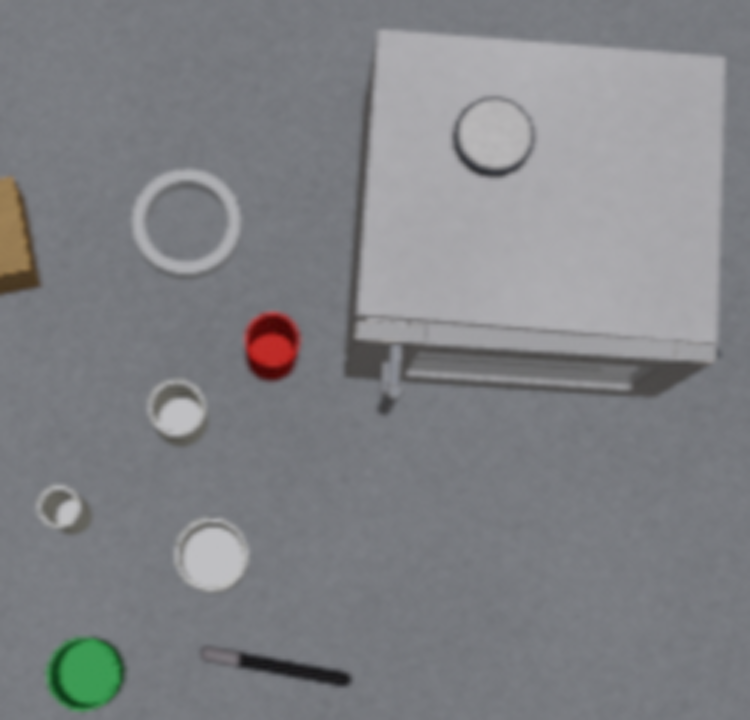

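View pics/s1.png

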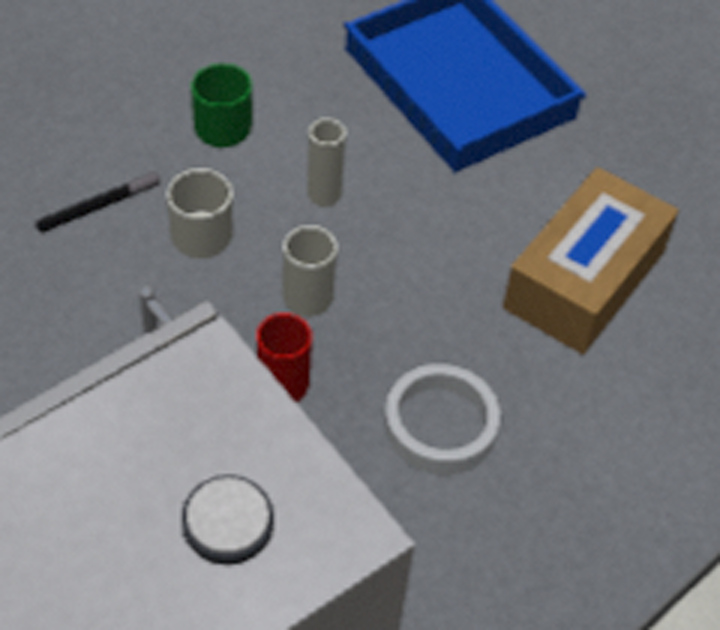

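```bash
python3 - <<'E'
from h import *
z=np.load("pics/t1.npz"); P={k:z[k] for k in("intrinsics","R","t")}; D=z["D"]; W=pts(P,D)
m=((W[...,2]>140)&(W[...,2]<200)&(W[...,0]>500)&(W[...,1]<0)&(W[...,1]>-400)&(W[...,0]<870)).astype(np.uint8)
n,l,st,c=cv2.connectedComponentsWithStats(m); i=1+st[1:,4].argmax(); m=(l==i).astype(np.uint8)
m=cv2.morphologyEx(m,cv2.MORPH_OPEN,np.ones((9,9)))
cn=max(cv2.findContours(m,0,2)[0],key=cv2.contourArea)
pp=np.array([onz(P,*p,150)[:2] for p in cn[:,0].astype(float)],np.float32)
r=cv2.minAreaRect(pp); print(r,np.round(cv2.boxPoints(r)))
print("zmed",np.nanmedian(W[...,2][m>0]))
hsv=cv2.cvtColor(z["im"],cv2.COLOR_RGB2HSV)
b=((hsv[...,1]>120)&(hsv[...,0]>100)&(hsv[...,0]<130)).astype(np.uint8); b[:, :90]=0; b[:200]=0
cn=max(cv2.findContours(b,0,2)[0],key=cv2.contourArea)
pp=np.array([onz(P,*p,35)[:2] for p in cn[:,0].astype(float)],np.float32)
r=cv2.minAreaRect(pp); print("basket",r)
# handle points
h=(W[...,2]>60)&(W[...,0]<606)&(W[...,0]>520)&(W[...,1]<-20)&(W[...,1]>-75)
for v,u in np.argwhere(h)[::6]: print(u,v,np.round(W[v,u]))
# cups by rim circle
for nm,(u0,v0),hh in (("B",(270,264),58),("C",(259,216),71),("D",(220,249),84)):
    q=np.zeros(D.shape,np.uint8); s=16; q[v0-s:v0+s,u0-s:u0+s]=1
    k=((W[...,2]>hh-12)&(W[...,2]<hh+12)&(q>0)); X=np.stack([onz(P,u,v,hh)[:2] for v,u in np.argwhere(k).astype(float)]).astype(np.float32)
    print(nm,cv2.minEnclosingCircle(X),np.median(X,0))
E
```

```text
((712.323974609375, -173.8238525390625), (260.6119689941406, 237.95230102539062), 84.46683502197266) [[ 581. -292.]
 [ 818. -315.]
 [ 843.  -56.]
 [ 606.  -33.]]
zmed 150.13099508156634
basket ((471.015380859375, 382.30682373046875), (148.39743041992188, 192.9832763671875), 79.14018249511719)
336 192 [606. -71. 151.]
323 193 [605. -43. 147.]
329 193 [605. -56. 148.]
335 193 [605. -69. 148.]
322 194 [605. -42. 137.]
328 194 [603. -54. 144.]
334 194 [603. -67. 146.]
320 195 [605. -38. 125.]
326 195 [604. -51. 131.]
332 195 [602. -63. 142.]
318 196 [606. -35. 114.]
324 196 [605. -48. 118.]
330 196 [600. -59. 139.]
336 196 [603. -74. 125.]
323 197 [604. -46. 108.]
329 197 [603. -59. 114.]
335 197 [602. -72. 118.]
321 198 [604. -43.  97.]
327 198 [605. -57.  96.]
333 198 [595. -65. 142.]
321 199 [605. -44.  84.]
327 199 [604. -57.  88.]
333 199 [593. -65. 141.]
321 200 [605. -45.  74.]
327 200 [604. -58.  78.]
333 200 [591. -65. 140.]
324 201 [604. -52.  66.]
330 201 [589. -59. 136.]
329 202 [599. -63.  78.]
329 203 [597. -63.  74.]
329 204 [593. -62.  81.]
329 205 [592. -63.  77.]
329 206 [590. -63.  75.]
328 207 [587. -60.  77.]
327 208 [585. -58.  75.]
327 209 [583. -58.  73.]
333 209 [569. -64. 150.]
332 210 [567. -62. 147.]
331 211 [565. -59. 147.]
330 212 [564. -58. 142.]
329 213 [564. -57. 129.]
329 214 [564. -58. 119.]
329 215 [563. -59. 109.]
329 216 [563. -60.  93.]
328 218 [563. -60.  69.]
B ((457.5567932128906, 74.52115631103516), 27.855283737182617) [460.38715  78.13002]
C ((569.76318359375, 100.15113067626953), 22.49091148376465) [571.03986  100.085655]
D ((492.845947265625, 188.0406036376953), 16.13621711730957) [494.336   188.91971]
```

```bash
cat >> h.py <<'E'
from scipy.spatial.transform import Rotation as Ro
def Rt(s): q=s["ee_rot"]; return Ro.from_quat([q[1],q[2],q[3],q[0]])
def go(x,y,z,psi=None,step=30):
    "needed tool-frame shift, and turn to make tool y point at angle psi (from world +y, ccw) and tool z straight down"
    s=sensors.sense(); R=Rt(s); d=R.inv().apply(np.array([x,y,z])-s["eef_pos"])
    print("shift",np.round(d,1),"rows@%d: %d"%(step,np.ceil(np.linalg.norm(d)/step)))
    ax=R.as_matrix(); print("pos",np.round(s["eef_pos"],1),"psi",round(float(np.arctan2(-ax[0,1],ax[1,1])),3),"tilt",np.round(ax[:2,2],4),"j6",round(float(s["joints"][5]),3),"t",round(s["time_s"],2))
    if psi is not None:
        c,sn=np.cos(psi),np.sin(psi); G=Ro.from_matrix(np.array([[-c,-sn,0],[-sn,c,0],[0,0,-1.]]))
        print("rot",np.round((R.inv()*G).as_rotvec(),4))
E
python3 -c "
from h import *
go(568,-59.5,231,-0.096-np.pi)"
```

```text
shift [-5.551e+02 -3.906e+02  2.000e-01] rows@30: 23
pos [175.9 494.5 231. ] psi -0.342 tilt [-0.0003 -0.0005] j6 -0.223 t 0.25
rot [-3.0000e-04  9.0000e-04  2.8959e+00]
```

```bash
R='{"grip":60,"linear":[-27.7,-19.5,0],"rot":[0,0,0]}' ; true
python3 -m creep '[{"grip":85,"linear":[-27.7,-19.5,0],"rot":[0,0,0]},{"grip":85,"linear":[-27.7,-19.5,0],"rot":[0,0,0]},{"grip":85,"linear":[-27.7,-19.5,0],"rot":[0,0,0]},{"grip":85,"linear":[-27.7,-19.5,0],"rot":[0,0,0]},{"grip":85,"linear":[-27.7,-19.5,0],"rot":[0,0,0]},{"grip":85,"linear":[-27.7,-19.5,0],"rot":[0,0,0]},{"grip":85,"linear":[-27.7,-19.5,0],"rot":[0,0,0]},{"grip":85,"linear":[-27.7,-19.5,0],"rot":[0,0,0]},{"grip":85,"linear":[-27.7,-19.5,0],"rot":[0,0,0]},{"grip":85,"linear":[-27.7,-19.5,0],"rot":[0,0,0]}]' 60
python3 -m creep '[{"grip":60,"linear":[0,0,0],"rot":[0,0,0.12]},{"grip":60,"linear":[0,0,0],"rot":[0,0,0.12]},{"grip":60,"linear":[0,0,0],"rot":[0,0,0.12]},{"grip":60,"linear":[0,0,0],"rot":[0,0,0.12]},{"grip":60,"linear":[0,0,0],"rot":[0,0,0.12]},{"grip":60,"linear":[0,0,0],"rot":[0,0,0.12]},{"grip":60,"linear":[0,0,0],"rot":[0,0,0.12]},{"grip":60,"linear":[0,0,0],"rot":[0,0,0.12]},{"grip":60,"linear":[0,0,0],"rot":[0,0,0.12]},{"grip":60,"linear":[0,0,0],"rot":[0,0,0.12]},{"grip":60,"linear":[0,0,0],"rot":[0,0,0.12]},{"grip":60,"linear":[0,0,0],"rot":[0,0,0.12]}]'
python3 -m creep '[{"grip":60,"linear":[0,0,0],"rot":[0,0,0.12]},{"grip":60,"linear":[0,0,0],"rot":[0,0,0.12]},{"grip":60,"linear":[0,0,0],"rot":[0,0,0.12]},{"grip":60,"linear":[0,0,0],"rot":[0,0,0.12]},{"grip":60,"linear":[0,0,0],"rot":[0,0,0.12]},{"grip":60,"linear":[0,0,0],"rot":[0,0,0.12]},{"grip":60,"linear":[0,0,0],"rot":[0,0,0.12]},{"grip":60,"linear":[0,0,0],"rot":[0,0,0.12]},{"grip":60,"linear":[0,0,0],"rot":[0,0,0.12]},{"grip":60,"linear":[0,0,0],"rot":[0,0,0.12]},{"grip":60,"linear":[0,0,0],"rot":[0,0,0.12]},{"grip":60,"linear":[0,0,0],"rot":[0,0,0.12]}]'
python3 -c "
from h import *
go(568,-59.5,231,-0.096-np.pi)
snap('wrist','w1')"
```

```text
time_s: 1.08
eef_pos: [372.2, 216.6, 231.4]
ee_rot: [0.0, 0.17, 0.985, 0.0]
force: [1.0, 1.1, 0.4]
grip_width: 0.994
time_s: 2.08
eef_pos: [371.6, 218.0, 231.3]
ee_rot: [-0.0, 0.78, 0.626, -0.0]
force: [-0.4, 0.1, -0.5]
grip_width: 0.701
time_s: 3.08
eef_pos: [371.6, 218.0, 231.3]
ee_rot: [0.0, 0.999, -0.043, -0.0]
force: [0.6, 0.6, 0.7]
grip_width: 0.704
shift [219.6 259.6   0.3] rows@30: 12
pos [371.6 218.  231.3] psi 3.055 tilt [-0.0001 -0.    ] j6 1.914 t 3.08
rot [0.     0.0001 0.0098]
```

View pics/w1.png

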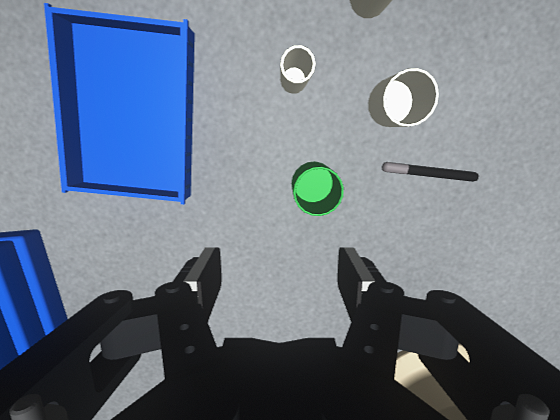

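```bash

python3 -m creep '[{"grip":45,"linear":[12.5,26,0],"rot":[0,0,0.0098]},{"grip":45,"linear":[12.5,26,0],"rot":[0,0,0]},{"grip":45,"linear":[12.5,26,0],"rot":[0,0,0]},{"grip":45,"linear":[12.5,26,0],"rot":[0,0,0]},{"grip":45,"linear":[12.5,26,0],"rot":[0,0,0]},{"grip":45,"linear":[12.5,26,0],"rot":[0,0,0]},{"grip":45,"linear":[12.5,26,0],"rot":[0,0,0]},{"grip":45,"linear":[12.5,26,0],"rot":[0,0,0]},{"grip":45,"linear":[12.5,26,0],"rot":[0,0,0]},{"grip":45,"linear":[12.5,26,0],"rot":[0,0,0]},{"grip":45,"linear":[0,0,0],"rot":[0,0,0]}]' 60
python3 -c "
from h import *
go(568,-59.5,231,-0.096-np.pi)
P,im,D=snap('wrist','w2')
W=pts(P,D)
h=(W[...,2]>60)&(W[...,0]<590)&(W[...,0]>540)&(W[...,1]<-20)&(W[...,1]>-100)&(W[...,2]<160)
for v,u in np.argwhere(h)[::15]: print(u,v,np.round(W[v,u],1))
"
```

```text
time_s: 4.05
eef_pos: [474.1, -55.8, 230.9]
ee_rot: [0.001, 0.999, -0.045, 0.0]
force: [-0.4, 0.8, -0.3]
grip_width: 0.529
shift [93.9 -4.9 -0.1] rows@30: 4
pos [474.1 -55.8 230.9] psi 3.051 tilt [ 0.0001 -0.001 ] j6 1.299 t 4.05
rot [ 0.001  -0.0002  0.0052]
270 59 [589.8 -60.2 140.9]
267 61 [589.3 -57.9 138.1]
271 62 [588.1 -60.7 139.3]
275 63 [587.2 -63.6 139.1]
268 65 [586.3 -58.3 139.4]
272 66 [585.  -61.2 141. ]
277 67 [584.8 -64.8 136.9]
270 69 [583.3 -59.5 140.4]
274 70 [582.6 -62.4 139.2]
267 72 [582.  -57.1 137.7]
271 73 [580.7 -60.  139.8]
275 74 [579.8 -62.9 139.6]
268 76 [578.9 -57.6 139.8]
273 77 [577.7 -61.2 140.6]
277 78 [577.1 -64.1 138.4]
270 80 [576.  -58.8 140. ]
274 81 [575.1 -61.7 139.6]
267 83 [574.7 -56.3 136.6]
271 84 [572.4 -59.3 145.7]
275 85 [571.3 -62.1 146.5]
268 87 [570.6 -57.  145.9]
270 88 [569.7 -58.4 146.4]
273 89 [568.8 -60.4 146.7]
274 90 [568.  -61.1 147.4]
274 91 [567.1 -61.  149.1]
274 92 [566.6 -61.  147.4]
274 93 [566.1 -60.9 146.2]
275 94 [565.4 -61.6 146.1]
276 95 [564.7 -62.2 144.9]
277 96 [564.1 -62.9 144.4]
279 97 [565.3 -64.5 124.4]
269 99 [563.4 -56.6 135.8]
272 100 [562.4 -58.9 136.1]
275 101 [562.5 -61.  124.8]
279 102 [565.2 -64.5  82.3]
273 104 [562.4 -59.  100.8]
272 106 [562.9 -57.5  74.8]
```

View pics/w2.png

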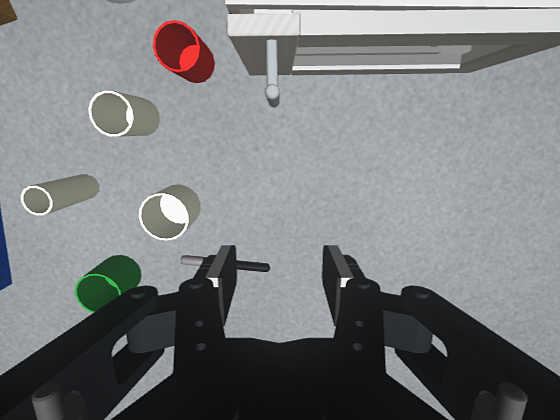

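Candidates (w2): the handle bar is at (272,92), and nothing else looks like it. White cups: B (163,216), C (111,113), D (37,200). Decoys: green (98,290), red (177,47), the tape, and the white disc on the cabinet top (t1 crop, 494,135). Cup A is absent. The bar measures (568,-60), matching the prediction from the cabinet.

```bash

python3 -m creep '[{"grip":45,"linear":[24,-1,0],"rot":[0,0,0.005]},{"grip":45,"linear":[24,-1,0],"rot":[0,0,0]},{"grip":45,"linear":[24,-1,0],"rot":[0,0,0]},{"grip":45,"linear":[22,-1,0],"rot":[0,0,0]},{"grip":45,"linear":[0,0,20],"rot":[0,0,0]},{"grip":45,"linear":[0,0,25],"rot":[0,0,0]},{"grip":45,"linear":[0,0,25],"rot":[0,0,0]},{"grip":45,"linear":[0,0,25],"rot":[0,0,0]},{"grip":45,"linear":[0,0,20],"rot":[0,0,0]},{"grip":45,"linear":[0,0,10],"rot":[0,0,0]}]' 60
python3 -m creep '[{"grip":5,"linear":[0,0,0],"rot":[0,0,0]},{"grip":5,"linear":[0,0,0],"rot":[0,0,0]},{"grip":5,"linear":[0,0,0],"rot":[0,0,0]},{"grip":5,"linear":[0,0,0],"rot":[0,0,0]},{"grip":5,"linear":[0,0,0],"rot":[0,0,0]},{"grip":5,"linear":[0,0,0],"rot":[0,0,0]}]' 60
python3 -c "
from h import *
go(568,-60,105,-0.096-np.pi)
# step in tool frame for door turn of 0.06
for a in (0.06,-0.06):
  hx,hy=49,-230  # vector handle->hinge in door frame
  # handle displacement in door frame
  v=np.array([-49,230.]);c,s=np.cos(a),np.sin(a)
  d=np.array([c*v[0]-s*v[1],s*v[0]+c*v[1]])-v
  print('door-frame',d)
snap('wrist','w3')"
```

```text
time_s: 4.93
eef_pos: [565.7, -55.6, 103.8]
ee_rot: [-0.001, 0.999, -0.046, -0.002]
force: [0.1, -0.0, -0.0]
grip_width: 0.525
time_s: 5.43
eef_pos: [568.0, -58.8, 107.8]
ee_rot: [0.002, 0.999, -0.047, 0.002]
force: [2.1, -9.4, -4.8]
grip_width: 0.107
shift [0.1 1.2 2.8] rows@30: 1
pos [568.  -58.8 107.8] psi 3.047 tilt [ 0.0036 -0.0038] j6 1.36 t 5.43
rot [ 0.0035 -0.0039  0.0011]
door-frame [-13.70354795  -3.35211213]
door-frame [13.87989503  2.5243605 ]
```

View pics/w3.png

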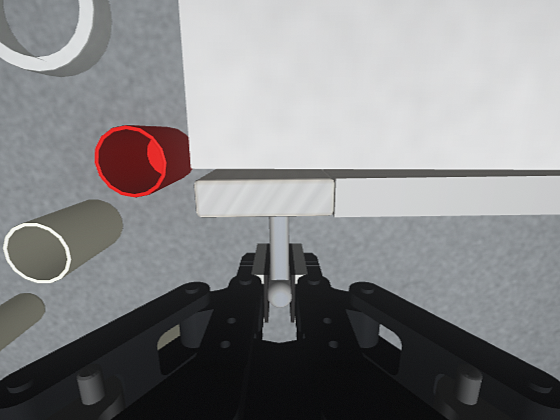

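```bash

python3 -m creep '[{"grip":5,"linear":[-6.9,1.6,0],"rot":[0,0,-0.03]},{"grip":5,"linear":[-13.7,3.35,0],"rot":[0,0,-0.06]},{"grip":5,"linear":[-13.7,3.35,0],"rot":[0,0,-0.06]},{"grip":5,"linear":[-13.7,3.35,0],"rot":[0,0,-0.06]},{"grip":5,"linear":[-13.7,3.35,0],"rot":[0,0,-0.06]},{"grip":5,"linear":[-13.7,3.35,0],"rot":[0,0,-0.06]},{"grip":5,"linear":[-13.7,3.35,0],"rot":[0,0,-0.06]},{"grip":5,"linear":[-13.7,3.35,0],"rot":[0,0,-0.06]}]' 60
cat > door.py <<'E'
from h import *
s=sensors.sense(); p=s["eef_pos"]; H=np.array([595,-293.]); d=p[:2]-H
r=np.hypot(*d); th=np.arctan2(-d[0],d[1])-np.arctan2(49,230)+0.096
print("r",r,"theta",th,"force",np.round(s["force"],1),"grip",s["grip_width"]); go(*p,psi=th-0.096-np.pi)
phi=th-0.096; ex=np.array([np.cos(phi),np.sin(phi)]); ey=np.array([-np.sin(phi),np.cos(phi)])
print("rack centre",H+132*ey+64*ex, "ideal grip", H+230*ey-49*ex)
E
python3 door.py
```

```text
time_s: 6.15
eef_pos: [470.0, -95.1, 107.9]
ee_rot: [0.004, 0.984, 0.178, 0.003]
force: [13.9, -20.8, -15.5]
grip_width: 0.108
r 234.029140788674 theta 0.44936451243479636 force [ 13.9 -20.8 -15.5] grip 0.10795915058613748
shift [0. 0. 0.] rows@30: 0
pos [470.  -95.1 107.9] psi -2.784 tilt [ 0.0079 -0.0067] j6 0.771 t 6.15
rot [ 0.009  -0.0051  0.0046]
rack centre [ 609.36623399 -147.00818064] ideal grip [469.43455787 -94.16760892]
```

```bash

python3 -m creep '[{"grip":5,"linear":[-13.7,3.35,0],"rot":[0,0,-0.06]},{"grip":5,"linear":[-13.7,3.35,0],"rot":[0,0,-0.06]},{"grip":5,"linear":[-13.7,3.35,0],"rot":[0,0,-0.06]},{"grip":5,"linear":[-13.7,3.35,0],"rot":[0,0,-0.06]},{"grip":5,"linear":[-13.7,3.35,0],"rot":[0,0,-0.06]},{"grip":5,"linear":[-13.7,3.35,0],"rot":[0,0,-0.06]},{"grip":5,"linear":[-13.7,3.35,0],"rot":[0,0,-0.06]},{"grip":5,"linear":[-13.7,3.35,0],"rot":[0,0,-0.06]},{"grip":5,"linear":[-13.7,3.35,0],"rot":[0,0,-0.06]},{"grip":5,"linear":[-13.7,3.35,0],"rot":[0,0,-0.06]}]' 60
python3 door.py
```

```text
time_s: 6.98
eef_pos: [381.7, -201.2, 107.9]
ee_rot: [0.006, 0.888, 0.46, 0.004]
force: [31.9, -12.9, -25.9]
grip_width: 0.104
r 232.2239201477156 theta 1.0502727877318445 force [ 31.9 -12.9 -25.9] grip 0.10413782447005529
shift [0. 0. 0.] rows@30: 0
pos [ 381.7 -201.2  107.9] psi -2.185 tilt [ 0.012 -0.008] j6 -0.147 t 6.98
rot [ 0.0144 -0.0004  0.0023]
rack centre [ 524.30700384 -164.46012178] ideal grip [ 379.01258981 -199.9922657 ]
```

```bash

python3 -m creep '[{"grip":5,"linear":[-13.4,4.2,0.6],"rot":[0,0,-0.06]},{"grip":5,"linear":[-13.4,4.2,0.6],"rot":[0,0,-0.06]},{"grip":5,"linear":[-13.4,4.2,0.6],"rot":[0,0,-0.06]},{"grip":5,"linear":[-13.5,3.9,0.6],"rot":[0,0,-0.06]},{"grip":5,"linear":[-13.5,3.9,0.6],"rot":[0,0,-0.06]},{"grip":5,"linear":[-13.5,3.5,0],"rot":[0,0,-0.06]}]' 60
python3 door.py
```

```text
time_s: 7.48
eef_pos: [363.6, -282.9, 107.6]
ee_rot: [0.003, 0.79, 0.613, -0.001]
force: [-6.2, 0.8, 27.6]
grip_width: 0.111
r 231.64075807650622 theta 1.4133342742455466 force [-6.2  0.8 27.6] grip 0.1113232670885269
shift [0. 0. 0.] rows@30: 0
pos [ 363.6 -282.9  107.6] psi -1.823 tilt [ 0.0027 -0.0065] j6 -0.662 t 7.48
rot [0.0042 0.0056 0.0015]
rack centre [ 483.26582926 -197.94488394] ideal grip [ 360.06139111 -282.76036849]
```

```bash

python3 -m creep '[{"grip":5,"linear":[-13.6,3.4,-0.7],"rot":[0,0,-0.06]},{"grip":5,"linear":[-13.6,3.4,-0.7],"rot":[0,0,-0.06]},{"grip":5,"linear":[-13.6,3.4,0],"rot":[0,0,-0.06]},{"grip":5,"linear":[-13.6,3.4,0],"rot":[0,0,-0.06]},{"grip":5,"linear":[-13.6,3.4,0],"rot":[0,0,-0.06]},{"grip":5,"linear":[0,0,0],"rot":[0,0,0]}]' 60
python3 door.py
```

```text
time_s: 7.98
eef_pos: [371.4, -353.2, 107.7]
ee_rot: [0.003, 0.69, 0.723, -0.001]
force: [-6.1, -1.5, 14.6]
grip_width: 0.108
r 231.5770512602112 theta 1.7200871017430446 force [-6.1 -1.5 14.6] grip 0.10775924665027048
shift [0. 0. 0.] rows@30: 0
pos [ 371.4 -353.2  107.7] psi -1.524 tilt [ 0.0027 -0.0065] j6 -1.035 t 7.98
rot [ 0.0024  0.0066 -0.0064]
rack centre [ 459.77839396 -236.12190878] ideal grip [ 367.93652418 -354.18151641]
```

```bash

python3 -m creep '[{"grip":45,"linear":[0,0,0],"rot":[0,0,0]},{"grip":45,"linear":[0,0,0],"rot":[0,0,0]},{"grip":45,"linear":[0,0,0],"rot":[0,0,0]},{"grip":45,"linear":[0,0,0],"rot":[0,0,0]},{"grip":45,"linear":[0,0,-20],"rot":[0,0,0]},{"grip":45,"linear":[0,0,-30],"rot":[0,0,0]},{"grip":45,"linear":[0,0,-30],"rot":[0,0,0]},{"grip":45,"linear":[0,0,-30],"rot":[0,0,0]},{"grip":85,"linear":[0,0,-20],"rot":[0,0,0]},{"grip":85,"linear":[0,0,-10],"rot":[0,0,0]}]' 60
python3 -c "
from h import *
P,im,D=snap('top','t4',(230,80,480,360),2.5)
W=pts(P,D)
P,im,D=snap('wrist','w4')
go(460,-236,240,-1.52)
"
```

```text
time_s: 8.82
eef_pos: [371.1, -349.9, 247.6]
ee_rot: [0.002, 0.691, 0.723, -0.0]
force: [0.2, 0.1, -0.4]
grip_width: 0.794
shift [109.7  94.    5.6] rows@30: 5
pos [ 370.9 -349.7  245.7] psi -1.526 tilt [ 0.0014 -0.0021] j6 -1.031 t 8.92
rot [ 0.0013  0.0022 -0.0064]
```

View pics/t4.png

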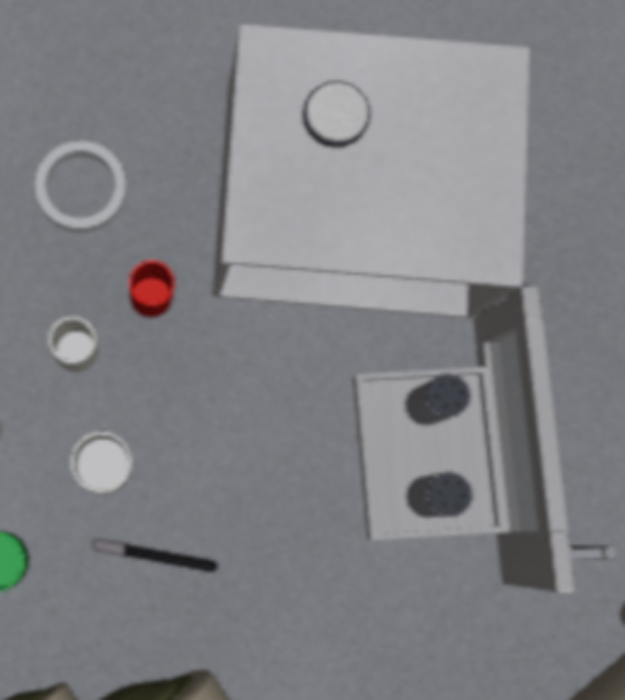

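View pics/w4.png

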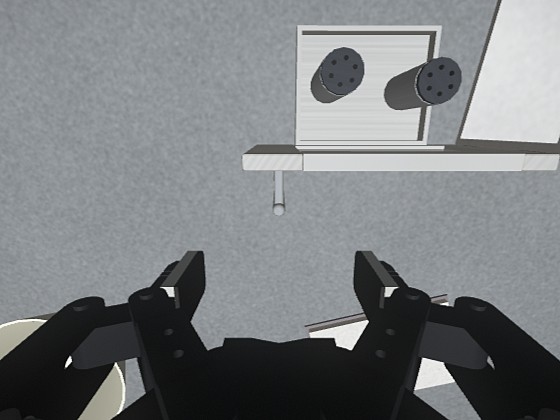

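```bash
python3 - <<'E'
from h import *
for tag in("w4","t4"):
    z=np.load(f"pics/{tag}.npz"); P={k:z[k] for k in("intrinsics","R","t")}; D=z["D"]; W=pts(P,D); im=z["im"]
    m=(W[...,2]>100)&(W[...,2]<118)&(W[...,0]<580)&(W[...,0]>380)&(W[...,1]>-290)&(W[...,1]<-150)&(im.max(2)<110)
    n,l,st,c=cv2.connectedComponentsWithStats(m.astype(np.uint8))
    for i in range(1,n):
        if st[i,4]>25:
            v,u=np.nonzero(l==i); X=np.array([onz(P,a,b,109)[:2] for a,b in zip(u,v)],np.float32)
            print(tag,st[i],np.round(X.mean(0),1),cv2.minEnclosingCircle(X), np.nanmedian(W[l==i],0))
# rack rim corners in w4, z=34
z=np.load("pics/w4.npz"); P={k:z[k] for k in("intrinsics","R","t")}
for uv in((297,26),(442,26),(296,147),(247,154),(556,156),(279,208)): print(uv,[np.round(onz(P,*uv,h)[:2],1) for h in (34,150)])
E
```

```text
w4 [ 320   47   44   49 1617] [ 421.4 -232. ] ((421.0049133300781, -232.47708129882812), 19.797319412231445) [ 421.54900563 -231.70278648  108.21845106]
w4 [ 416   57   46   48 1655] [ 508.  -235.8] ((507.8481750488281, -236.612548828125), 20.411338806152344) [ 508.50793101 -235.4739172   108.18895589]
t4 [400 230  18  17 233] [ 509.5 -234.3] ((510.13604736328125, -233.90740966796875), 19.9117488861084) [ 509.15899463 -234.34819082  108.90884169]
t4 [401 269  18  18 240] [ 422.9 -230.3] ((422.6144714355469, -230.5420684814453), 19.24514389038086) [ 423.09927424 -230.23165036  108.5372864 ]
(297, 26) [array([ 383.2, -176. ]), array([ 378.1, -211.1])]
(442, 26) [array([ 539.2, -169.1]), array([ 483.2, -206.4])]
(296, 147) [array([ 389.6, -303.4]), array([ 382.4, -296.9])]
(247, 154) [array([ 331.4, -314.2]), array([ 343.2, -304.1])]
(556, 156) [array([ 703.2, -300.4]), array([ 593.7, -294.8])]
(279, 208) [array([ 372.7, -379.5]), array([ 371. , -348.2])]
```

```bash

python3 -m creep '[{"grip":68,"linear":[18,23.8,0],"rot":[0,0,0]},{"grip":68,"linear":[18,23.8,0],"rot":[0,0,0]},{"grip":68,"linear":[18,23.8,0],"rot":[0,0,0]},{"grip":68,"linear":[18,23.8,0],"rot":[0,0,0]},{"grip":68,"linear":[18,23.8,0],"rot":[0,0,0]},{"grip":68,"linear":[18,23.8,0],"rot":[0,0,0]},{"grip":68,"linear":[0,0,0],"rot":[0,0,0]},{"grip":68,"linear":[0,0,0],"rot":[0,0,0]}]' 60
python3 -c "
from h import *
go(508.5,-235,65,-1.526)"
```

```text
time_s: 9.58
eef_pos: [508.7, -234.1, 242.5]
ee_rot: [-0.002, 0.69, 0.723, -0.0]
force: [-0.0, 0.9, -0.3]
grip_width: 0.796
shift [ -1.2   0.2 177.5] rows@30: 6
pos [ 508.7 -234.1  242.5] psi -1.524 tilt [-0.0028  0.0019] j6 -0.687 t 9.58
rot [-0.0027 -0.0021  0.0018]
```

```bash

python3 -m creep '[{"grip":68,"linear":[-0.7,0,28],"rot":[-0.0027,-0.002,0]},{"grip":68,"linear":[0,0,28],"rot":[0,0,0]},{"grip":68,"linear":[0,0,28],"rot":[0,0,0]},{"grip":68,"linear":[0,0,28],"rot":[0,0,0]},{"grip":68,"linear":[0,0,25],"rot":[0,0,0]},{"grip":68,"linear":[0,0,22],"rot":[0,0,0]},{"grip":68,"linear":[0,0,18],"rot":[0,0,0]},{"grip":68,"linear":[0,0,0],"rot":[0,0,0]},{"grip":68,"linear":[0,0,0],"rot":[0,0,0]}]' 40
python3 -m creep '[{"grip":30,"linear":[0,0,0],"rot":[0,0,0]},{"grip":30,"linear":[0,0,0],"rot":[0,0,0]},{"grip":30,"linear":[0,0,0],"rot":[0,0,0]},{"grip":30,"linear":[0,0,0],"rot":[0,0,0]},{"grip":30,"linear":[0,0,0],"rot":[0,0,0]},{"grip":30,"linear":[0,0,0],"rot":[0,0,0]},{"grip":30,"linear":[0,0,0],"rot":[0,0,0]},{"grip":30,"linear":[0,0,-3],"rot":[0,0,0]},{"grip":30,"linear":[0,0,-8],"rot":[0,0,0]}]' 40
python3 -c "
from h import *
go(508.5,-235,195,-1.526)
P,im,D=snap('wrist','w5')"
```

```text
time_s: 10.33
eef_pos: [507.9, -236.6, 66.9]
ee_rot: [0.0, 0.692, 0.722, 0.0]
force: [0.3, -0.3, 0.9]
grip_width: 0.794
time_s: 11.08
eef_pos: [508.5, -235.9, 78.3]
ee_rot: [0.001, 0.691, 0.723, 0.0]
force: [0.6, 0.9, -1.6]
grip_width: 0.46
shift [   0.8    0.2 -116.7] rows@30: 4
pos [ 508.5 -235.9   78.3] psi -1.527 tilt [ 0.0014 -0.0007] j6 -0.688 t 11.08
rot [ 0.0013  0.0008 -0.0006]
```

View pics/w5.png

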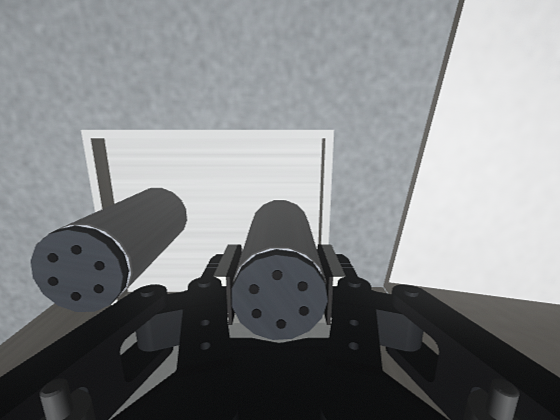

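```bash

python3 -m creep '[{"grip":30,"linear":[0,0,-20],"rot":[0,0,0]},{"grip":30,"linear":[0,0,-30],"rot":[0,0,0]},{"grip":30,"linear":[0,0,-30],"rot":[0,0,0]},{"grip":30,"linear":[0,0,-25],"rot":[0,0,0]},{"grip":30,"linear":[10,0.5,-12],"rot":[0,0,0]},{"grip":30,"linear":[20,1.1,0],"rot":[0,0,0]},{"grip":30,"linear":[30,1.6,0],"rot":[0,0,0]},{"grip":30,"linear":[30,1.6,0],"rot":[0,0,0]},{"grip":30,"linear":[30,1.6,0],"rot":[0,0,0]},{"grip":30,"linear":[30,1.6,0],"rot":[0,0,0]},{"grip":30,"linear":[30,1.6,0],"rot":[0,0,0]},{"grip":30,"linear":[30,1.6,0],"rot":[0,0,0]}]' 40
python3 -m creep '[{"grip":30,"linear":[30,1.6,0],"rot":[0,0,0]},{"grip":30,"linear":[30,1.6,0],"rot":[0,0,0]},{"grip":30,"linear":[30,1.6,0],"rot":[0,0,0]},{"grip":30,"linear":[30,1.6,0],"rot":[0,0,0]},{"grip":30,"linear":[30,1.6,0],"rot":[0,0,0]},{"grip":30,"linear":[30,1.6,0],"rot":[0,0,0]},{"grip":30,"linear":[30,1.6,0],"rot":[0,0,0]},{"grip":30,"linear":[30,1.6,0],"rot":[0,0,0]},{"grip":30,"linear":[30,1.6,0],"rot":[0,0,0]},{"grip":30,"linear":[30,1.6,0],"rot":[0,0,0]},{"grip":30,"linear":[30,1.6,0],"rot":[0,0,0]},{"grip":30,"linear":[20,1.6,0],"rot":[0,0,0]}]' 40
python3 -c "
from h import *
go(515,373.5,53,-1.526)"
```

```text
time_s: 12.13
eef_pos: [509.8, -23.6, 194.8]
ee_rot: [0.001, 0.691, 0.723, 0.0]
force: [0.5, -0.1, -1.1]
grip_width: 0.456
time_s: 13.13
eef_pos: [512.8, 327.6, 193.9]
ee_rot: [0.001, 0.691, 0.723, -0.0]
force: [0.3, -0.2, -1.3]
grip_width: 0.46
shift [ 46.    4.1 140.8] rows@30: 5
pos [512.8 327.6 193.9] psi -1.525 tilt [ 0.0014 -0.0017] j6 0.332 t 13.13
rot [0.0013 0.0018 0.0011]
```

```bash

python3 -m creep '[{"grip":30,"linear":[25,2,0],"rot":[0,0,0]},{"grip":30,"linear":[19,2,0],"rot":[0,0,0]},{"grip":30,"linear":[0,0,25],"rot":[0,0,0]},{"grip":30,"linear":[0,0,28],"rot":[0,0,0]},{"grip":30,"linear":[0,0,28],"rot":[0,0,0]},{"grip":30,"linear":[0,0,25],"rot":[0,0,0]},{"grip":30,"linear":[0,0,18],"rot":[0,0,0]},{"grip":30,"linear":[0,0,10],"rot":[0,0,0]},{"grip":30,"linear":[0,0,0],"rot":[0,0,0]},{"grip":30,"linear":[0,0,0],"rot":[0,0,0]}]' 40
python3 -c "
from h import *
go(515,373.5,53,-1.526)
snap('wrist','w6')"
```

```text
time_s: 13.97
eef_pos: [516.5, 368.9, 60.9]
ee_rot: [0.002, 0.691, 0.723, 0.0]
force: [0.4, -0.8, -0.7]
grip_width: 0.457
shift [ 4.7 -1.3  7.9] rows@30: 1
pos [516.5 368.9  60.9] psi -1.526 tilt [ 0.0027 -0.0018] j6 0.394 t 13.97
rot [ 0.0027  0.0019 -0.0004]
```

View pics/w6.png

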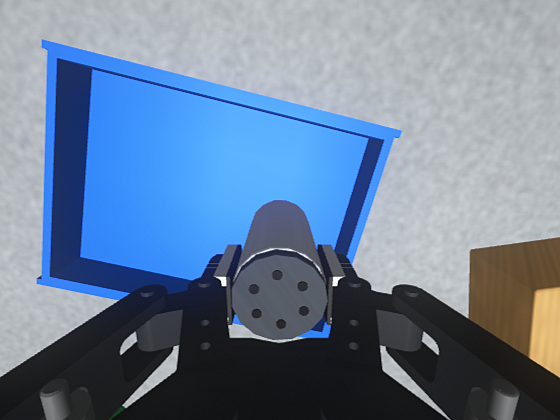

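```bash

python3 -m creep '[{"grip":30,"linear":[4,0,3],"rot":[0,0,0]},{"grip":30,"linear":[0,0,3],"rot":[0,0,0]},{"grip":30,"linear":[0,0,1.5],"rot":[0,0,0]},{"grip":30,"linear":[0,0,0],"rot":[0,0,0]},{"grip":30,"linear":[0,0,0],"rot":[0,0,0]}]' 40
```

```text
time_s: 14.43
eef_pos: [517.0, 373.4, 55.0]
ee_rot: [0.002, 0.691, 0.723, 0.002]
force: [-1.7, 1.2, 9.6]
grip_width: 0.457
```

```bash

python3 -m creep '[{"grip":62,"linear":[0,0,0],"rot":[0,0,0]},{"grip":62,"linear":[0,0,0],"rot":[0,0,0]},{"grip":62,"linear":[0,0,0],"rot":[0,0,0]},{"grip":62,"linear":[0,0,0],"rot":[0,0,0]},{"grip":62,"linear":[0,0,-10],"rot":[0,0,0]},{"grip":62,"linear":[0,0,-30],"rot":[0,0,0]},{"grip":62,"linear":[0,0,-35],"rot":[0,0,0]},{"grip":62,"linear":[0,0,-35],"rot":[0,0,0]},{"grip":62,"linear":[0,0,-35],"rot":[0,0,0]},{"grip":62,"linear":[0,0,-20],"rot":[0,0,0]},{"grip":62,"linear":[-20,0,0],"rot":[0,0,0]}]' 40
python3 -c "
from h import *
snap('wrist','w7')
go(421.5,-231.5,215,-1.526)"
```

```text
time_s: 15.35
eef_pos: [517.7, 355.5, 224.2]
ee_rot: [0.003, 0.69, 0.723, 0.005]
force: [0.1, -1.5, -0.9]
grip_width: 0.724
shift [-577.6 -122.1    6.4] rows@30: 20
pos [517.9 350.9 221.6] psi -1.527 tilt [ 0.008  -0.0009] j6 0.367 t 15.4
rot [ 0.008   0.0012 -0.0006]
```

View pics/w7.png

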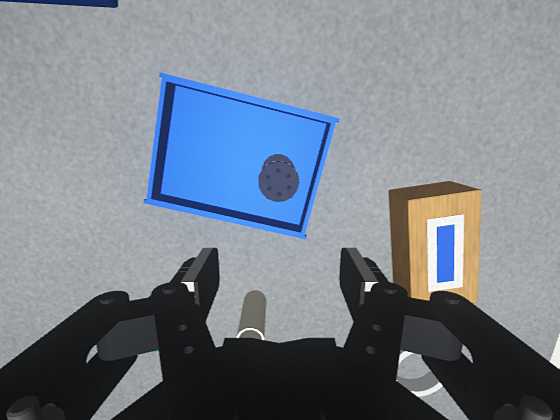

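```bash

python3 -m creep '[{"grip":68,"linear":[-20,-6.1,0],"rot":[0.008,0,0]},{"grip":68,"linear":[-33,-7,0],"rot":[0,0,0]},{"grip":68,"linear":[-33,-7,0],"rot":[0,0,0]},{"grip":68,"linear":[-33,-7,0],"rot":[0,0,0]},{"grip":68,"linear":[-33,-7,0],"rot":[0,0,0]},{"grip":68,"linear":[-33,-7,0],"rot":[0,0,0]},{"grip":68,"linear":[-33,-7,0],"rot":[0,0,0]},{"grip":68,"linear":[-33,-7,0],"rot":[0,0,0]},{"grip":68,"linear":[-33,-7,0],"rot":[0,0,0]},{"grip":68,"linear":[-33,-7,0],"rot":[0,0,0]},{"grip":68,"linear":[-33,-7,0],"rot":[0,0,0]},{"grip":68,"linear":[-33,-7,0],"rot":[0,0,0]}]' 40
python3 -m creep '[{"grip":68,"linear":[-33,-7,0],"rot":[0,0,0]},{"grip":68,"linear":[-33,-7,0],"rot":[0,0,0]},{"grip":68,"linear":[-33,-7,0],"rot":[0,0,0]},{"grip":68,"linear":[-33,-7,0],"rot":[0,0,0]},{"grip":68,"linear":[-33,-7,0],"rot":[0,0,0]},{"grip":68,"linear":[0,0,0],"rot":[0,0,0]},{"grip":68,"linear":[0,0,0],"rot":[0,0,0]}]' 40
python3 -c "
from h import *
go(421.7,-231.5,65,-1.526)"
```

```text
time_s: 16.4
eef_pos: [450.2, -34.8, 219.7]
ee_rot: [-0.001, 0.691, 0.723, -0.003]
force: [0.2, -0.2, 0.4]
grip_width: 0.798
time_s: 16.98
eef_pos: [422.7, -200.8, 219.9]
ee_rot: [-0.001, 0.692, 0.722, -0.003]
force: [0.3, 0.6, -0.8]
grip_width: 0.795
shift [-30.4  -1.5 154.9] rows@30: 6
pos [ 422.7 -200.8  219.9] psi -1.53 tilt [-0.0054 -0.0019] j6 -0.731 t 16.98
rot [-0.0055  0.0017 -0.0036]
```

```bash

python3 -m creep '[{"grip":68,"linear":[-30.4,-1.5,10],"rot":[-0.0055,0.0017,-0.0036]},{"grip":68,"linear":[0,0,28],"rot":[0,0,0]},{"grip":68,"linear":[0,0,28],"rot":[0,0,0]},{"grip":68,"linear":[0,0,28],"rot":[0,0,0]},{"grip":68,"linear":[0,0,25],"rot":[0,0,0]},{"grip":68,"linear":[0,0,20],"rot":[0,0,0]},{"grip":68,"linear":[0,0,15],"rot":[0,0,0]},{"grip":68,"linear":[0,0,0],"rot":[0,0,0]}]' 40
python3 -m creep '[{"grip":30,"linear":[0,0,0],"rot":[0,0,0]},{"grip":30,"linear":[0,0,0],"rot":[0,0,0]},{"grip":30,"linear":[0,0,0],"rot":[0,0,0]},{"grip":30,"linear":[0,0,0],"rot":[0,0,0]},{"grip":30,"linear":[0,0,0],"rot":[0,0,0]},{"grip":30,"linear":[0,0,0],"rot":[0,0,0]},{"grip":30,"linear":[0,0,0],"rot":[0,0,0]},{"grip":30,"linear":[0,0,-3],"rot":[0,0,0]},{"grip":30,"linear":[0,0,-8],"rot":[0,0,0]}]' 40
python3 -c "
from h import *
go(427,390.5,195,-1.526)
P,im,D=snap('wrist','w8')"
```

```text
time_s: 17.65
eef_pos: [422.1, -228.0, 63.6]
ee_rot: [-0.002, 0.69, 0.724, -0.0]
force: [0.1, 0.6, -0.3]
grip_width: 0.798
time_s: 18.4
eef_pos: [422.6, -229.9, 76.8]
ee_rot: [-0.0, 0.69, 0.724, -0.0]
force: [0.7, 0.3, -1.8]
grip_width: 0.455
shift [ 619.6   33.9 -117.8] rows@30: 22
pos [ 422.6 -229.9   76.8] psi -1.523 tilt [-0.0007  0.0006] j6 -0.79 t 18.4
rot [-0.0007 -0.0006  0.0029]
```

View pics/w8.png

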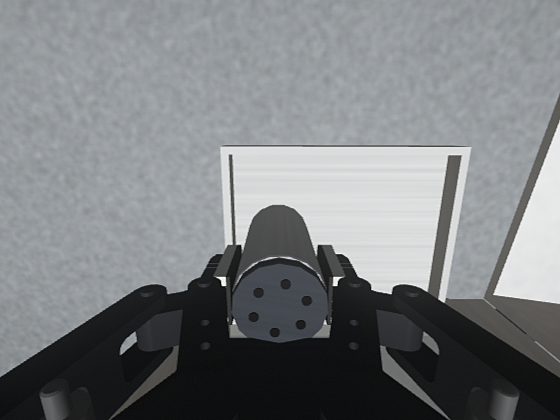

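```bash

python3 -m creep '[{"grip":30,"linear":[0,0,-20],"rot":[0,0,0]},{"grip":30,"linear":[0,0,-30],"rot":[0,0,0]},{"grip":30,"linear":[0,0,-30],"rot":[0,0,0]},{"grip":30,"linear":[0,0,-25],"rot":[0,0,0]},{"grip":30,"linear":[10,0.5,-12],"rot":[0,0,0]},{"grip":30,"linear":[20,1.1,0],"rot":[0,0,0]},{"grip":30,"linear":[32,1.8,0],"rot":[0,0,0]},{"grip":30,"linear":[32,1.8,0],"rot":[0,0,0]},{"grip":30,"linear":[32,1.8,0],"rot":[0,0,0]},{"grip":30,"linear":[32,1.8,0],"rot":[0,0,0]},{"grip":30,"linear":[32,1.8,0],"rot":[0,0,0]},{"grip":30,"linear":[32,1.8,0],"rot":[0,0,0]}]' 40
python3 -m creep '[{"grip":30,"linear":[32,1.8,0],"rot":[0,0,0]},{"grip":30,"linear":[32,1.8,0],"rot":[0,0,0]},{"grip":30,"linear":[32,1.8,0],"rot":[0,0,0]},{"grip":30,"linear":[32,1.8,0],"rot":[0,0,0]},{"grip":30,"linear":[32,1.8,0],"rot":[0,0,0]},{"grip":30,"linear":[32,1.8,0],"rot":[0,0,0]},{"grip":30,"linear":[32,1.8,0],"rot":[0,0,0]},{"grip":30,"linear":[32,1.8,0],"rot":[0,0,0]},{"grip":30,"linear":[32,1.8,0],"rot":[0,0,0]},{"grip":30,"linear":[32,1.8,0],"rot":[0,0,0]},{"grip":30,"linear":[32,1.8,0],"rot":[0,0,0]},{"grip":30,"linear":[20,0,0],"rot":[0,0,0]}]' 40
python3 -m creep '[{"grip":30,"linear":[20,0,0],"rot":[0,0,0]},{"grip":30,"linear":[0,0,0],"rot":[0,0,0]},{"grip":30,"linear":[0,0,0],"rot":[0,0,0]}]'
python3 -c "
from h import *
go(427,390.5,53,-1.526)"
```

```text
time_s: 19.45
eef_pos: [424.5, -6.4, 194.3]
ee_rot: [0.001, 0.69, 0.724, 0.0]
force: [1.2, -0.2, -1.5]
grip_width: 0.456
time_s: 20.45
eef_pos: [426.2, 367.3, 194.0]
ee_rot: [0.0, 0.689, 0.724, 0.0]
force: [0.8, 0.5, -1.8]
grip_width: 0.454
time_s: 20.7
eef_pos: [425.5, 385.0, 193.7]
ee_rot: [0.0, 0.69, 0.724, -0.0]
force: [0.9, -0.3, -1.5]
grip_width: 0.457
shift [  5.5   1.8 140.7] rows@30: 5
pos [425.5 385.  193.7] psi -1.522 tilt [ 0.0001 -0.0005] j6 0.483 t 20.7
rot [0.0001 0.0005 0.0044]
```

```bash

python3 -m creep '[{"grip":30,"linear":[5,1,25],"rot":[0,0,0]},{"grip":30,"linear":[0,0,28],"rot":[0,0,0]},{"grip":30,"linear":[0,0,28],"rot":[0,0,0]},{"grip":30,"linear":[0,0,25],"rot":[0,0,0]},{"grip":30,"linear":[0,0,15],"rot":[0,0,0]},{"grip":30,"linear":[0,0,9],"rot":[0,0,0]},{"grip":30,"linear":[0,0,3],"rot":[0,0,0]},{"grip":30,"linear":[0,0,3],"rot":[0,0,0]},{"grip":30,"linear":[0,0,2],"rot":[0,0,0]},{"grip":30,"linear":[0,0,0],"rot":[0,0,0]},{"grip":30,"linear":[0,0,0],"rot":[0,0,0]}]' 40
```

```text
time_s: 21.62
eef_pos: [426.9, 389.8, 56.4]
ee_rot: [0.0, 0.69, 0.724, 0.001]
force: [1.3, 0.0, -1.8]
grip_width: 0.458
```

```bash

python3 -m creep '[{"grip":30,"linear":[0,0,2],"rot":[0,0,0]},{"grip":30,"linear":[0,0,1.5],"rot":[0,0,0]},{"grip":30,"linear":[0,0,0],"rot":[0,0,0]},{"grip":30,"linear":[0,0,0],"rot":[0,0,0]}]' 40
```

```text
time_s: 21.95
eef_pos: [426.8, 389.9, 53.2]
ee_rot: [0.0, 0.69, 0.724, 0.001]
force: [-3.2, -0.1, 7.3]
grip_width: 0.455
```

```bash

python3 -m creep '[{"grip":62,"linear":[0,0,0],"rot":[0,0,0]},{"grip":62,"linear":[0,0,0],"rot":[0,0,0]},{"grip":62,"linear":[0,0,0],"rot":[0,0,0]},{"grip":62,"linear":[0,0,0],"rot":[0,0,0]},{"grip":62,"linear":[0,0,-10],"rot":[0,0,0]},{"grip":62,"linear":[0,0,-30],"rot":[0,0,0]},{"grip":62,"linear":[0,0,-35],"rot":[0,0,0]},{"grip":62,"linear":[0,0,-35],"rot":[0,0,0]},{"grip":62,"linear":[0,0,-35],"rot":[0,0,0]},{"grip":80,"linear":[0,0,-20],"rot":[0,0,0]},{"grip":80,"linear":[-20,0,0],"rot":[0,0,0]}]' 40
cat > cups.py <<'E'
import sys
from h import *
def cups(P,im,D,label):
    W=pts(P,D); hsv=cv2.cvtColor(im,cv2.COLOR_RGB2HSV)
    for nm,hh,r in (("B",58,28),("C",71,22),("D",84,16)):
        # rim band at its height, unsaturated
        k=((abs(W[...,2]-hh)<6)&(hsv[...,1]<70)&(hsv[...,2]>90)&(W[...,0]>250)&(W[...,0]<640)&(W[...,1]>-20)&(W[...,1]<330)).astype(np.uint8)
        k=cv2.dilate(k,np.ones((3,3)))
        n,l,st,c=cv2.connectedComponentsWithStats(k)
        for i in range(1,n):
            if st[i,4]<20: continue
            v,u=np.nonzero(l==i); X=np.array([onz(P,a,b,hh)[:2] for a,b in zip(u,v)],np.float32)
            (c0,rr)=cv2.minEnclosingCircle(X)
            if abs(rr-r)<6: print(label,nm,np.round(c0,1),round(rr,1),st[i])
if __name__=="__main__":
    for n in sys.argv[2:]:
        cups(*snap(n,sys.argv[1]+n),n)
E
python3 cups.py a top wrist side
python3 -c "
from h import *
go(459,76,215,-1.526)"
```

```text
time_s: 22.87
eef_pos: [428.5, 372.1, 222.9]
ee_rot: [0.001, 0.689, 0.725, 0.005]
force: [0.8, 0.1, 0.7]
grip_width: 0.94
top B [458.   74.8] 30.7 [258 252  26  26 263]
top C [570.8  99.9] 24.9 [249 206  21  20 209]
top D [493.  188.2] 18.9 [212 241  17  16 155]
wrist C [494.4 198.7] 17.1 [315 330  27  16 206]
side B [349.6 165.5] 22.2 [262 150   9  11  38]
side B [571.   91.9] 25.9 [293 209  13  16  97]
side C [494.2 182.5] 22.5 [301 172  10  13  78]
side C [572.8  98.8] 27.8 [293 204  20  18 213]
shift [-294.3   17.7    3. ] rows@30: 10
pos [427.5 369.2 218. ] psi -1.524 tilt [0.0008 0.0001] j6 0.458 t 23.02
rot [ 0.0008 -0.      0.0019]
```

View pics/atop.png

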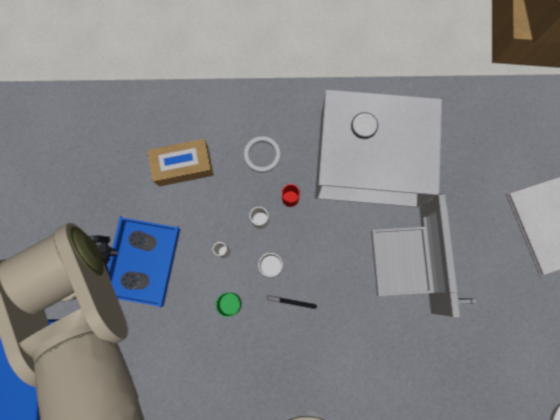

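```bash

python3 -m creep '[{"grip":74,"linear":[-20,1,0],"rot":[0,0,0]},{"grip":74,"linear":[-33,1.1,0],"rot":[0,0,0]},{"grip":74,"linear":[-33,1.1,0],"rot":[0,0,0]},{"grip":74,"linear":[-33,1.1,0],"rot":[0,0,0]},{"grip":74,"linear":[-33,1.1,0],"rot":[0,0,0]},{"grip":74,"linear":[-33,1.1,0],"rot":[0,0,0]},{"grip":74,"linear":[-33,1.1,0],"rot":[0,0,0]},{"grip":74,"linear":[-33,1.1,0],"rot":[0,0,0]},{"grip":74,"linear":[-33,1.1,0],"rot":[0,0,0]},{"grip":74,"linear":[-33,1.1,0],"rot":[0,0,0]},{"grip":74,"linear":[-33,1.1,0],"rot":[0,0,0]},{"grip":74,"linear":[-33,1.1,0],"rot":[0,0,0]}]' 30
python3 -m creep '[{"grip":74,"linear":[-20,0,0],"rot":[0,0,0]},{"grip":74,"linear":[0,0,0],"rot":[0,0,0]},{"grip":74,"linear":[0,0,0],"rot":[0,0,0]}]'
python3 cups.py b wrist top
python3 -c "
from h import *
go(458.5,75.5,215,-1.526)"
```

```text
time_s: 24.02
eef_pos: [458.8, -13.4, 217.2]
ee_rot: [-0.0, 0.69, 0.724, -0.0]
force: [0.7, 0.5, 0.3]
grip_width: 0.867
time_s: 24.27
eef_pos: [459.9, -32.4, 217.0]
ee_rot: [-0.0, 0.691, 0.723, -0.0]
force: [0.3, -0.1, 0.9]
grip_width: 0.867
wrist B [567.   98.9] 22.4 [378  42  34  46 382]
wrist B [458.2  76.1] 29.1 [ 253   52   60   64 1022]
wrist C [569.5 100.9] 23.8 [ 384   30   52   56 1026]
top B [457.6  74.7] 30.9 [258 252  26  26 266]
top C [570.8  99.9] 24.9 [249 206  21  20 206]
top C [489.8 180.4] 16.3 [221 244   8  14  55]
top D [493.  188.2] 18.9 [212 241  16  16 151]
shift [106.7   3.9   2.2] rows@30: 4
pos [459.8 -31.2 217.1] psi -1.522 tilt [-0.0003  0.0003] j6 -0.372 t 24.37
rot [-0.0003 -0.0003  0.0037]
```

View pics/bwrist.png

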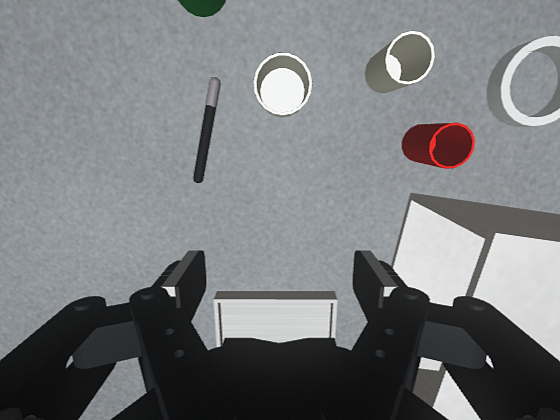

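```bash

python3 -m creep '[{"grip":74,"linear":[26,0.9,0],"rot":[0,0,0]},{"grip":74,"linear":[30,0.9,0],"rot":[0,0,0]},{"grip":74,"linear":[30,0.9,0],"rot":[0,0,0]},{"grip":74,"linear":[21,0.9,0],"rot":[0,0,0]},{"grip":74,"linear":[0,0,10],"rot":[0,0,0]},{"grip":74,"linear":[0,0,30],"rot":[0,0,0]},{"grip":74,"linear":[0,0,30],"rot":[0,0,0]},{"grip":74,"linear":[0,0,30],"rot":[0,0,0]},{"grip":74,"linear":[0,0,20],"rot":[0,0,0]},{"grip":74,"linear":[0,0,0],"rot":[0,0,0]},{"grip":74,"linear":[0,0,0],"rot":[0,0,0]}]' 30
python3 -c "
from h import *
go(458.2,76,28,-1.526)"
```

```text
time_s: 25.28
eef_pos: [458.0, 75.7, 97.3]
ee_rot: [-0.0, 0.689, 0.724, -0.0]
force: [0.1, -0.1, 0.4]
grip_width: 0.863
shift [ 0.3  0.3 69.3] rows@30: 3
pos [458.   75.7  97.3] psi -1.522 tilt [-0.0011 -0.0001] j6 -0.138 t 25.28
rot [-0.0011  0.      0.0044]
```

```bash

python3 -m creep '[{"grip":74,"linear":[0,0,24],"rot":[0,0,0]},{"grip":74,"linear":[0,0,24],"rot":[0,0,0]},{"grip":74,"linear":[0,0,20],"rot":[0,0,0]},{"grip":74,"linear":[0,0,0],"rot":[0,0,0]},{"grip":45,"linear":[0,0,0],"rot":[0,0,0]},{"grip":45,"linear":[0,0,0],"rot":[0,0,0]},{"grip":45,"linear":[0,0,0],"rot":[0,0,0]},{"grip":45,"linear":[0,0,0],"rot":[0,0,0]},{"grip":45,"linear":[0,0,0],"rot":[0,0,0]},{"grip":45,"linear":[0,0,0],"rot":[0,0,0]}]' 30
python3 -m creep '[{"grip":45,"linear":[0,0,0],"rot":[0,0,0]},{"grip":45,"linear":[0,0,-4],"rot":[0,0,0]},{"grip":45,"linear":[0,0,-10],"rot":[0,0,0]},{"grip":45,"linear":[0,0,-20],"rot":[0,0,0]},{"grip":45,"linear":[0,0,0],"rot":[0,0,0]},{"grip":45,"linear":[0,0,0],"rot":[0,0,0]}]' 30
python3 -c "
from h import *
go(464,-233,150,-1.526)
snap('wrist','w9')"
```

```text
time_s: 26.12
eef_pos: [459.6, 74.9, 31.4]
ee_rot: [0.002, 0.69, 0.724, 0.001]
force: [-1.2, 2.1, 9.2]
grip_width: 0.643
time_s: 26.62
eef_pos: [459.1, 74.7, 64.6]
ee_rot: [0.001, 0.69, 0.724, 0.001]
force: [-1.1, -0.3, -1.1]
grip_width: 0.645
shift [-307.7   -9.6  -85.2] rows@30: 11
pos [459.1  74.7  64.6] psi -1.523 tilt [ 0.0032 -0.0006] j6 -0.139 t 26.62
rot [0.0032 0.0007 0.0031]
```

View pics/w9.png

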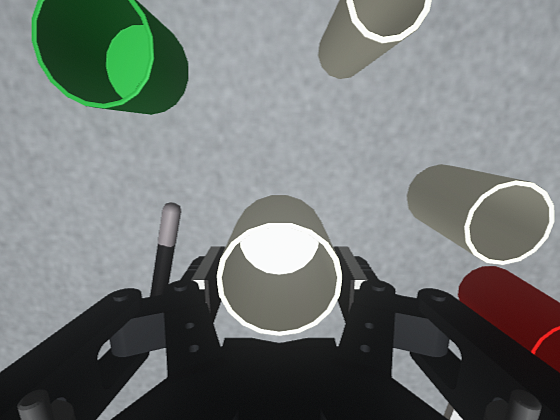

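```bash

python3 -m creep '[{"grip":45,"linear":[0,0,-25],"rot":[0,0,0]},{"grip":45,"linear":[0,0,-30],"rot":[0,0,0]},{"grip":45,"linear":[0,0,-30],"rot":[0,0,0]},{"grip":45,"linear":[-14,-0.6,0],"rot":[0.003,0,0.003]},{"grip":45,"linear":[-28,-0.9,0],"rot":[0,0,0]},{"grip":45,"linear":[-30,-0.9,0],"rot":[0,0,0]},{"grip":45,"linear":[-30,-0.9,0],"rot":[0,0,0]},{"grip":45,"linear":[-30,-0.9,0],"rot":[0,0,0]},{"grip":45,"linear":[-30,-0.9,0],"rot":[0,0,0]},{"grip":45,"linear":[-30,-0.9,0],"rot":[0,0,0]},{"grip":45,"linear":[-30,-0.9,0],"rot":[0,0,0]},{"grip":45,"linear":[-30,-0.9,0],"rot":[0,0,0]}]' 30
python3 -m creep '[{"grip":45,"linear":[-30,-0.9,0],"rot":[0,0,0]},{"grip":45,"linear":[-20,-0.9,0],"rot":[0,0,0]},{"grip":45,"linear":[0,0,0],"rot":[0,0,0]},{"grip":45,"linear":[0,0,0],"rot":[0,0,0]}]' 30
python3 -c "
from h import *
go(464,-233,50,-1.526)
P,im,D=snap('wrist','w10'); P,im,D=snap('top','t10',(230,80,480,360),2.5)"
```

```text
time_s: 27.67
eef_pos: [461.3, -178.6, 147.6]
ee_rot: [-0.002, 0.691, 0.723, -0.001]
force: [0.9, 1.0, -0.8]
grip_width: 0.642
time_s: 28.0
eef_pos: [461.8, -227.7, 147.5]
ee_rot: [-0.002, 0.692, 0.722, -0.001]
force: [-0.3, 0.2, -0.1]
grip_width: 0.643
shift [-5.5  2.3 97.4] rows@30: 4
pos [ 461.8 -227.7  147.5] psi -1.528 tilt [-0.0041  0.0009] j6 -0.727 t 28.0
rot [-0.0041 -0.001  -0.0017]
```

View pics/w10.png

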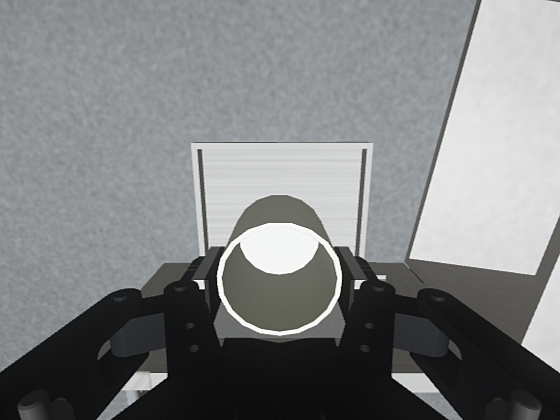

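```bash

python3 -m creep '[{"grip":45,"linear":[-3,2,10],"rot":[-0.004,0,0]},{"grip":45,"linear":[0,0,22],"rot":[0,0,0]},{"grip":45,"linear":[0,0,22],"rot":[0,0,0]},{"grip":45,"linear":[0,0,20],"rot":[0,0,0]},{"grip":45,"linear":[0,0,12],"rot":[0,0,0]},{"grip":45,"linear":[0,0,6],"rot":[0,0,0]},{"grip":45,"linear":[0,0,2],"rot":[0,0,0]},{"grip":45,"linear":[0,0,0],"rot":[0,0,0]},{"grip":45,"linear":[0,0,0],"rot":[0,0,0]}]' 30
```

```text
time_s: 28.85
eef_pos: [464.9, -230.3, 55.0]
ee_rot: [0.001, 0.691, 0.723, 0.0]
force: [0.5, -0.5, -1.2]
grip_width: 0.638
```

```bash

python3 -m creep '[{"grip":45,"linear":[0,0,2],"rot":[0,0,0]},{"grip":45,"linear":[0,0,1],"rot":[0,0,0]},{"grip":45,"linear":[0,0,0],"rot":[0,0,0]},{"grip":45,"linear":[0,0,0],"rot":[0,0,0]}]' 30
python3 -m creep '[{"grip":45,"linear":[0,0,1],"rot":[0,0,0]},{"grip":45,"linear":[0,0,0],"rot":[0,0,0]},{"grip":45,"linear":[0,0,0],"rot":[0,0,0]}]' 30
```

```text
time_s: 29.18
eef_pos: [464.6, -230.3, 51.6]
ee_rot: [0.001, 0.691, 0.723, 0.0]
force: [-0.5, 0.5, -0.8]
grip_width: 0.645
time_s: 29.43
eef_pos: [464.6, -230.3, 50.5]
ee_rot: [0.001, 0.691, 0.723, 0.0]
force: [-0.2, -0.9, 0.0]
grip_width: 0.644
```

```bash

python3 -m creep '[{"grip":45,"linear":[0,0,1],"rot":[0,0,0]},{"grip":45,"linear":[0,0,0],"rot":[0,0,0]},{"grip":45,"linear":[0,0,0],"rot":[0,0,0]}]' 30
```

```text
time_s: 29.68
eef_pos: [464.6, -230.4, 50.4]
ee_rot: [0.001, 0.691, 0.723, 0.0]
force: [-4.7, 1.3, 9.4]
grip_width: 0.642
```

```bash

python3 -m creep '[{"grip":74,"linear":[0,0,0],"rot":[0,0,0]},{"grip":74,"linear":[0,0,0],"rot":[0,0,0]},{"grip":74,"linear":[0,0,0],"rot":[0,0,0]},{"grip":74,"linear":[0,0,0],"rot":[0,0,0]},{"grip":74,"linear":[0,0,-10],"rot":[0,0,0]},{"grip":74,"linear":[0,0,-30],"rot":[0,0,0]},{"grip":74,"linear":[0,0,-35],"rot":[0,0,0]},{"grip":74,"linear":[0,0,-35],"rot":[0,0,0]},{"grip":66,"linear":[0,0,-35],"rot":[0,0,0]},{"grip":66,"linear":[0,0,-20],"rot":[0,0,0]},{"grip":66,"linear":[0,0,0],"rot":[0,0,0]}]' 30
python3 -c "
from h import *
go(560,-10,215,-1.526)"
```

```text
time_s: 30.6
eef_pos: [465.6, -231.1, 219.7]
ee_rot: [0.005, 0.691, 0.723, 0.001]
force: [0.4, 1.0, 0.2]
grip_width: 0.773
shift [216.7 104.2   4.2] rows@30: 9
pos [ 465.6 -231.1  219.7] psi -1.526 tilt [ 0.008  -0.0058] j6 -0.732 t 30.6
rot [0.0078 0.0062 0.0002]
```

```bash

python3 -m creep '[{"grip":62,"linear":[20,9,0],"rot":[0.008,0.006,0]},{"grip":62,"linear":[28,13,0],"rot":[0,0,0]},{"grip":62,"linear":[28,13,0],"rot":[0,0,0]},{"grip":62,"linear":[28,13,0],"rot":[0,0,0]},{"grip":62,"linear":[28,13,0],"rot":[0,0,0]},{"grip":62,"linear":[28,13,0],"rot":[0,0,0]},{"grip":62,"linear":[28,13,0],"rot":[0,0,0]},{"grip":62,"linear":[20,13,0],"rot":[0,0,0]},{"grip":62,"linear":[10,4,0],"rot":[0,0,0]},{"grip":62,"linear":[0,0,0],"rot":[0,0,0]},{"grip":62,"linear":[0,0,0],"rot":[0,0,0]}]' 30
python3 cups.py c wrist top
cat > rack.py <<'E'
from h import *
import sys
z=np.load("pics/%s.npz"%sys.argv[1]); P={k:z[k] for k in("intrinsics","R","t")}; D=z["D"]; W=pts(P,D)
k=((W[...,2]>45)&(W[...,2]<125)&(W[...,0]>395)&(W[...,0]<535)&(W[...,1]>-290)&(W[...,1]<-180)).astype(np.uint8)
n,l,st,c=cv2.connectedComponentsWithStats(k)
for i in range(1,n):
    if st[i,4]>15: print("rackobj",st[i],np.round(np.nanmedian(W[l==i],0),1),"zmax",np.round(np.nanpercentile(W[l==i][:,2],[50,90,98]),1))
hh=float(sys.argv[2])
k=((abs(W[...,2]-hh)<7)&(W[...,0]>395)&(W[...,0]<535)&(W[...,1]>-285)&(W[...,1]<-180))
v,u=np.nonzero(k); X=np.array([onz(P,a,b,hh)[:2] for a,b in zip(u,v)],np.float32)
print("rim",cv2.minEnclosingCircle(X),len(X))
E
python3 rack.py ctop 77
python3 -c "
from h import *
go(570,100.5,215,-1.526)"
```

```text
time_s: 31.52
eef_pos: [558.0, -8.1, 214.6]
ee_rot: [-0.005, 0.691, 0.723, -0.001]
force: [-0.3, -0.1, 0.3]
grip_width: 0.727
wrist C [570.8 101.5] 23.0 [276  55  50  54 872]
top C [570.3 101. ] 24.8 [249 206  19  20 164]
top D [493.1 187.9] 19.1 [212 241  16  16 154]
rackobj [390 247  27  25 245] [ 465.9 -233.8   69.4] zmax [69.4 77.6 79.6]
rim ((464.4428405761719, -229.29098510742188), 28.511804580688477) 120
shift [108.8  16.8   0.3] rows@30: 4
pos [558.   -9.  214.8] psi -1.527 tilt [-0.0075  0.0052] j6 -0.272 t 31.62
rot [-0.0073 -0.0055 -0.0013]
```

View pics/cwrist.png

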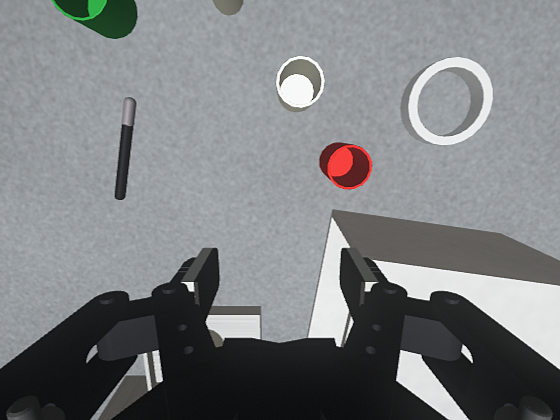

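View pics/ctop.png

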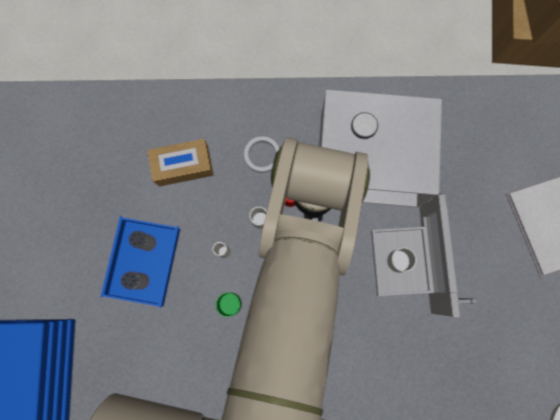

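```bash

python3 -m creep '[{"grip":64,"linear":[26,4.4,0],"rot":[-0.007,-0.005,0]},{"grip":64,"linear":[32,4.4,0],"rot":[0,0,0]},{"grip":64,"linear":[32,4.4,0],"rot":[0,0,0]},{"grip":64,"linear":[20,4.4,0],"rot":[0,0,0]},{"grip":64,"linear":[0,0,10],"rot":[0,0,0]},{"grip":64,"linear":[0,0,30],"rot":[0,0,0]},{"grip":64,"linear":[0,0,30],"rot":[0,0,0]},{"grip":64,"linear":[0,0,25],"rot":[0,0,0]},{"grip":64,"linear":[0,0,10],"rot":[0,0,0]},{"grip":64,"linear":[0,0,0],"rot":[0,0,0]},{"grip":64,"linear":[0,0,0],"rot":[0,0,0]}]' 30
python3 -c "
from h import *
go(570.8,101.2,45,-1.526); snap('wrist','w11')"
```

```text
time_s: 32.53
eef_pos: [571.5, 102.0, 110.8]
ee_rot: [0.0, 0.691, 0.722, 0.0]
force: [0.4, -0.2, 0.4]
grip_width: 0.748
shift [-0.8 -0.8 65.8] rows@30: 3
pos [571.5 102.  110.8] psi -1.527 tilt [0.0008 0.0006] j6 -0.069 t 32.53
rot [ 0.0008 -0.0005 -0.0011]
```

View pics/w11.png

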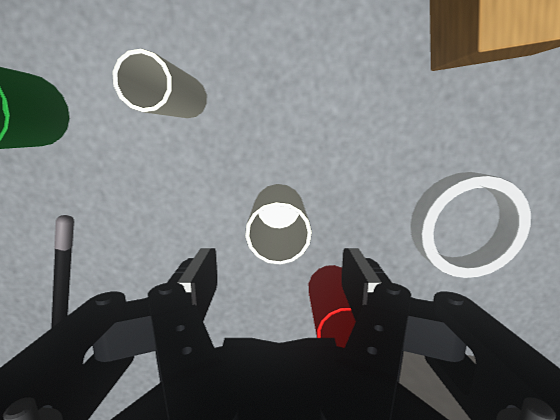

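```bash

python3 -m creep '[{"grip":64,"linear":[-0.5,-0.5,24],"rot":[0,0,0]},{"grip":64,"linear":[0,0,24],"rot":[0,0,0]},{"grip":64,"linear":[0,0,17],"rot":[0,0,0]},{"grip":64,"linear":[0,0,0],"rot":[0,0,0]},{"grip":33,"linear":[0,0,0],"rot":[0,0,0]},{"grip":33,"linear":[0,0,0],"rot":[0,0,0]},{"grip":33,"linear":[0,0,0],"rot":[0,0,0]},{"grip":33,"linear":[0,0,0],"rot":[0,0,0]},{"grip":33,"linear":[0,0,0],"rot":[0,0,0]},{"grip":33,"linear":[0,0,0],"rot":[0,0,0]},{"grip":33,"linear":[0,0,0],"rot":[0,0,0]}]' 30
python3 -m creep '[{"grip":33,"linear":[0,0,0],"rot":[0,0,0]},{"grip":33,"linear":[0,0,-4],"rot":[0,0,0]},{"grip":33,"linear":[0,0,-10],"rot":[0,0,0]},{"grip":33,"linear":[0,0,-20],"rot":[0,0,0]},{"grip":33,"linear":[0,0,0],"rot":[0,0,0]},{"grip":33,"linear":[0,0,0],"rot":[0,0,0]}]' 30
python3 -c "
from h import *
snap('wrist','w12')
go(464.4,-229.8,200,-1.526)"
```

```text
time_s: 33.5
eef_pos: [571.8, 102.4, 47.2]
ee_rot: [0.001, 0.691, 0.723, 0.001]
force: [-1.4, -0.3, 7.3]
grip_width: 0.497
time_s: 34.0
eef_pos: [571.3, 102.5, 80.3]
ee_rot: [0.001, 0.691, 0.723, 0.001]
force: [0.3, 0.5, -1.9]
grip_width: 0.49
shift [-327.1 -121.  -121.1] rows@30: 13
pos [570.7 102.5  79.2] psi -1.526 tilt [0.0008 0.0007] j6 -0.07 t 34.05
rot [ 0.0008 -0.0007  0.    ]
```

View pics/w12.png

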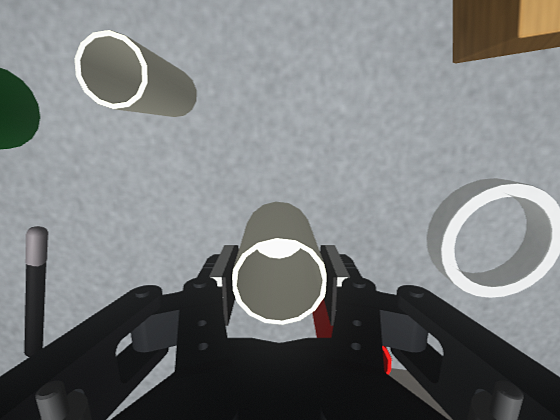

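```bash

python3 -m creep '[{"grip":33,"linear":[0,0,-30],"rot":[0,0,0]},{"grip":33,"linear":[0,0,-35],"rot":[0,0,0]},{"grip":33,"linear":[0,0,-35],"rot":[0,0,0]},{"grip":33,"linear":[0,0,-30],"rot":[0,0,0]},{"grip":33,"linear":[-18,-5,-25],"rot":[0,0,0]},{"grip":33,"linear":[-32,-9,-15],"rot":[0,0,0]},{"grip":33,"linear":[-34,-9.7,-10],"rot":[0,0,0]},{"grip":33,"linear":[-34,-9.7,0],"rot":[0,0,0]},{"grip":33,"linear":[-34,-9.7,0],"rot":[0,0,0]},{"grip":33,"linear":[-34,-9.7,0],"rot":[0,0,0]},{"grip":33,"linear":[-34,-9.7,0],"rot":[0,0,0]},{"grip":33,"linear":[-34,-9.7,0],"rot":[0,0,0]}]' 30
python3 -m creep '[{"grip":33,"linear":[-34,-9.7,0],"rot":[0,0,0]},{"grip":33,"linear":[-34,-9.7,0],"rot":[0,0,0]},{"grip":33,"linear":[-34,-9.7,0],"rot":[0,0,0]},{"grip":33,"linear":[-34,-9.7,0],"rot":[0,0,0]},{"grip":33,"linear":[-34,-9.7,0],"rot":[0,0,0]},{"grip":33,"linear":[-34,-9.7,0],"rot":[0,0,0]},{"grip":33,"linear":[-18,-5,0],"rot":[0,0,0]},{"grip":33,"linear":[0,0,0],"rot":[0,0,0]},{"grip":33,"linear":[0,0,0],"rot":[0,0,0]}]' 30
python3 - <<'E'
from h import *
go(464.4,-229.8,200,-1.526)
P,im,D=snap('wrist','w13'); snap('top','t13')
E
python3 rack.py w13 77;python3 rack.py t13 77
```

```text
time_s: 35.05
eef_pos: [509.0, -156.1, 258.0]
ee_rot: [-0.001, 0.691, 0.723, 0.0]
force: [-0.1, 0.0, -0.7]
grip_width: 0.492
time_s: 35.8
eef_pos: [456.3, -379.5, 257.4]
ee_rot: [-0.001, 0.692, 0.722, 0.001]
force: [0.1, 0.2, -0.6]
grip_width: 0.495
shift [149.1  14.7  57.8] rows@30: 6
pos [ 456.3 -379.5  257.4] psi -1.527 tilt [-0.001   0.0026] j6 -0.935 t 35.8
rot [-0.0009 -0.0026 -0.0015]
rackobj [ 267   12   56   67 1330] [ 465.5 -216.3   69. ] zmax [69.  76.6 77.5]
rim ((464.6016845703125, -229.6626434326172), 28.102855682373047) 638
rackobj [390 247  27  25 247] [ 465.3 -234.2   68.7] zmax [68.7 78.2 79.7]
rim ((464.50762939453125, -229.55313110351562), 28.28404998779297) 116
```

View pics/w13.png

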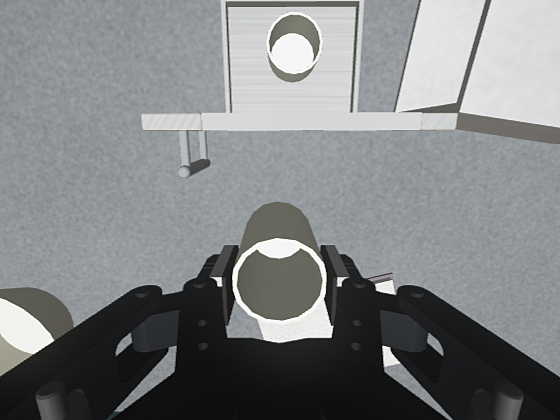

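```bash
cat > held.py <<'E'
from h import *
import sys
z=np.load("pics/%s.npz"%sys.argv[1]); P={k:z[k] for k in("intrinsics","R","t")}; D=z["D"]; W=pts(P,D); im=z["im"]
hsv=cv2.cvtColor(im,cv2.COLOR_RGB2HSV)
dz=float(sys.argv[2]) # rim above TCP
s=sensors.sense(); zr=s["eef_pos"][2]+dz
c=W[...,:2]; k=(abs(W[...,2]-zr)<8)&(hsv[...,2]>140)&(np.hypot(c[...,0]-s["eef_pos"][0],c[...,1]-s["eef_pos"][1])<45)
print(np.nanmedian(W[k],0), k.sum())
v,u=np.nonzero(k); X=np.array([onz(P,a,b,zr)[:2] for a,b in zip(u,v)],np.float32)
cc,r=cv2.minEnclosingCircle(X); print("rim",cc,r,"minus TCP",np.array(cc)-s["eef_pos"][:2])
E
python3 held.py w13 24; python3 -c "
import cv2;im=cv2.imread('pics/w13.png')[180:350,180:380];cv2.imwrite('pics/w13c.png',cv2.resize(im,None,fx=3,fy=3))"
```

```text
[ 455.76716349 -377.47932949  280.49261557] 1303
rim (462.8655090332031, -378.52154541015625) 28.0947322845459 minus TCP [ 5.92731105 -0.25988158]
```

View pics/w13c.png

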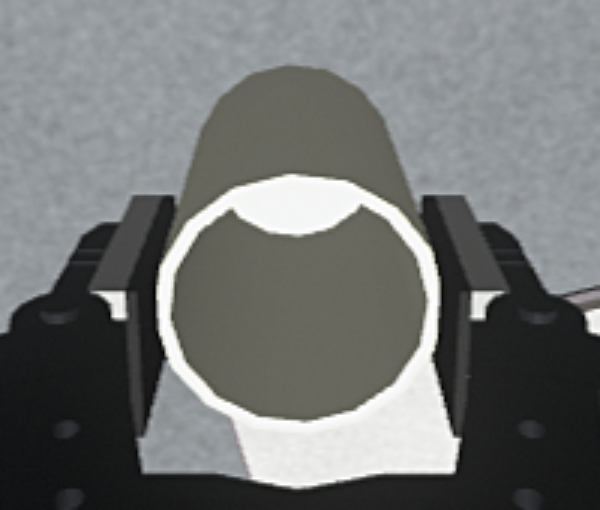

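```bash
python3 -c "
from h import *
z=np.load('pics/w13.npz'); P={k:z[k] for k in('intrinsics','R','t')}
s=sensors.sense()
z0=s['eef_pos'][2]+24
a=[onz(P,180+u/3,180+v/3,z0) for u,v in((158,300),(440,300),(299,174),(299,422))]
print(a,'centre',np.mean(a[:2],0)[0],(a[2][1]+a[3][1])/2, s['eef_pos'])
go(464.6,-229.6,200,-1.526)"
```

```text
[array([ 435.22176133, -378.64064493,  282.23567615]), array([ 476.96553937, -376.84956167,  282.23567615]), array([ 455.24538421, -357.90969242,  282.23567615]), array([ 456.99218355, -398.58130517,  282.23567615])] centre 456.09365034638773 -378.24549879629467 [ 456.93819799 -378.26166383  258.23567615]
shift [148.1  14.4  58.5] rows@30: 6
pos [ 456.9 -378.3  258.2] psi -1.525 tilt [-0.0003  0.0017] j6 -0.935 t 35.9
rot [-0.0003 -0.0017  0.0008]
```

```bash

python3 -m creep '[{"grip":33,"linear":[20,2,0],"rot":[0,0,0]},{"grip":33,"linear":[32,3.2,0],"rot":[0,0,0]},{"grip":33,"linear":[32,3.2,0],"rot":[0,0,0]},{"grip":33,"linear":[32,3.2,0],"rot":[0,0,0]},{"grip":33,"linear":[32,3.2,0],"rot":[0,0,0]},{"grip":33,"linear":[0,0,20],"rot":[0,0,0]},{"grip":33,"linear":[0,0,30],"rot":[0,0,0]},{"grip":33,"linear":[0,0,30],"rot":[0,0,0]},{"grip":33,"linear":[0,0,30],"rot":[0,0,0]},{"grip":33,"linear":[0,0,10],"rot":[0,0,0]},{"grip":33,"linear":[0,0,0],"rot":[0,0,0]},{"grip":33,"linear":[0,0,0],"rot":[0,0,0]}]' 30
python3 -c "
from h import *
go(465,-229.6,100,-1.526); snap('wrist','w14'); snap('side','s14')"
```

```text
time_s: 36.9
eef_pos: [465.4, -230.4, 139.9]
ee_rot: [0.0, 0.691, 0.723, 0.0]
force: [0.2, -0.3, 0.7]
grip_width: 0.494
shift [ 0.8 -0.4 39.9] rows@30: 2
pos [ 465.4 -230.4  139.9] psi -1.525 tilt [0.001 0.   ] j6 -0.732 t 36.9
rot [0.001  0.     0.0009]
```

View pics/w14.png

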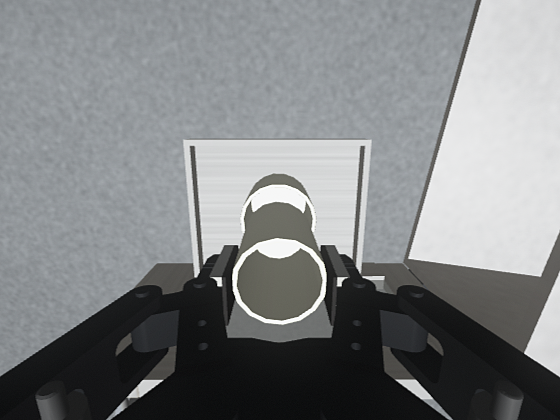

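```bash

python3 -m creep '[{"grip":33,"linear":[0.7,-0.3,12],"rot":[0,0,0]},{"grip":33,"linear":[0,0,12],"rot":[0,0,0]},{"grip":33,"linear":[0,0,10],"rot":[0,0,0]},{"grip":33,"linear":[0,0,10],"rot":[0,0,0]},{"grip":33,"linear":[0,0,6],"rot":[0,0,0]},{"grip":33,"linear":[0,0,4],"rot":[0,0,0]},{"grip":33,"linear":[0,0,0],"rot":[0,0,0]},{"grip":33,"linear":[0,0,0],"rot":[0,0,0]}]' 30
```

```text
time_s: 37.67
eef_pos: [464.7, -230.0, 85.1]
ee_rot: [-0.0, 0.691, 0.723, 0.0]
force: [0.2, -0.6, -0.5]
grip_width: 0.493
```

No contact force, so the cup is inside. I'll lower 2 mm more, release and lift.

```bash

python3 -m creep '[{"grip":33,"linear":[0,0,2],"rot":[0,0,0]},{"grip":33,"linear":[0,0,0],"rot":[0,0,0]},{"grip":62,"linear":[0,0,0],"rot":[0,0,0]},{"grip":62,"linear":[0,0,0],"rot":[0,0,0]},{"grip":62,"linear":[0,0,0],"rot":[0,0,0]},{"grip":62,"linear":[0,0,0],"rot":[0,0,0]},{"grip":62,"linear":[0,0,-10],"rot":[0,0,0]},{"grip":62,"linear":[0,0,-30],"rot":[0,0,0]},{"grip":62,"linear":[0,0,-35],"rot":[0,0,0]},{"grip":62,"linear":[0,0,-35],"rot":[0,0,0]},{"grip":62,"linear":[0,0,-20],"rot":[0,0,0]},{"grip":62,"linear":[0,0,0],"rot":[0,0,0]}]' 30
python3 -c "
from h import *
go(492,78,215,-1.526)"
```

```text
time_s: 38.67
eef_pos: [465.9, -231.0, 218.2]
ee_rot: [0.004, 0.691, 0.723, 0.001]
force: [1.3, -0.7, 1.0]
grip_width: 0.729
shift [307.5  40.    1.9] rows@30: 11
pos [ 465.9 -231.   218.2] psi -1.526 tilt [ 0.0071 -0.005 ] j6 -0.731 t 38.67
rot [0.0069 0.0053 0.0001]
```

```bash

python3 -m creep '[{"grip":54,"linear":[18,2,0],"rot":[0,0,0]},{"grip":54,"linear":[30,4,0],"rot":[0,0,0]},{"grip":54,"linear":[32,4,0],"rot":[0,0,0]},{"grip":54,"linear":[32,4,0],"rot":[0,0,0]},{"grip":54,"linear":[32,4,0],"rot":[0,0,0]},{"grip":54,"linear":[32,4,0],"rot":[0,0,0]},{"grip":54,"linear":[32,4,0],"rot":[0,0,0]},{"grip":54,"linear":[32,4,0],"rot":[0,0,0]},{"grip":54,"linear":[32,4,0],"rot":[0,0,0]},{"grip":54,"linear":[28,4,0],"rot":[0,0,0]},{"grip":54,"linear":[0,0,0],"rot":[0,0,0]},{"grip":54,"linear":[0,0,0],"rot":[0,0,0]}]' 30
python3 cups.py d wrist top
python3 rack.py dtop 93
python3 -c "
from h import *
snap('side','s15',(130,180,430,400),2.6)
go(493,188,215,-1.526)"
```

```text
time_s: 39.67
eef_pos: [488.7, 72.4, 212.9]
ee_rot: [-0.0, 0.69, 0.724, 0.0]
force: [0.1, -1.1, 0.2]
grip_width: 0.631
wrist D [493.9 190. ] 17.0 [273  46  39  44 690]
rackobj [389 247  28  25 394] [ 464.3 -224.8   75.3] zmax [75.3 92.1 94.9]
rim ((462.9891357421875, -230.97386169433594), 22.373191833496094) 94
shift [117.1   9.2  -2. ] rows@30: 4
pos [489.   70.6 212.9] psi -1.527 tilt [-0.0002  0.0006] j6 -0.138 t 39.82
rot [-0.0002 -0.0006 -0.001 ]
```

View pics/dwrist.png

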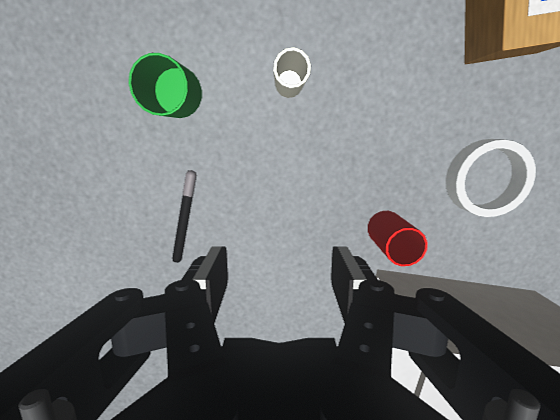

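View pics/s15.png

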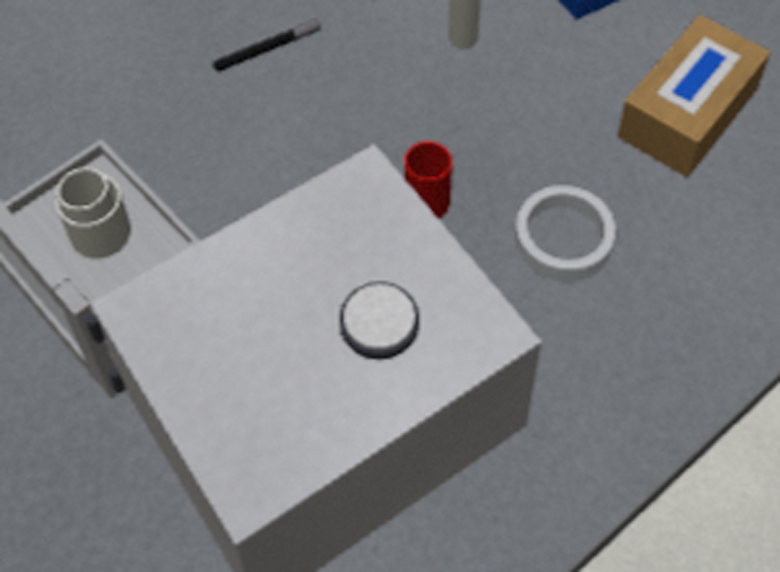

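View pics/dtop.png

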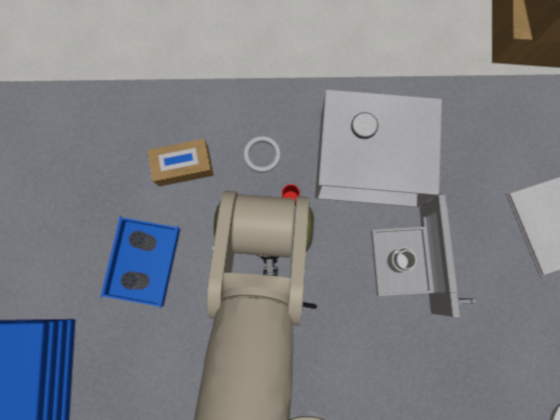

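```bash

python3 -m creep '[{"grip":54,"linear":[26,2.5,0],"rot":[0,0,0]},{"grip":54,"linear":[33,2.5,0],"rot":[0,0,0]},{"grip":54,"linear":[33,2.5,0],"rot":[0,0,0]},{"grip":54,"linear":[25.5,2.5,0],"rot":[0,0,0]},{"grip":54,"linear":[0,0,10],"rot":[0,0,0]},{"grip":54,"linear":[0,0,30],"rot":[0,0,0]},{"grip":54,"linear":[0,0,30],"rot":[0,0,0]},{"grip":54,"linear":[0,0,10],"rot":[0,0,0]},{"grip":54,"linear":[0,0,0],"rot":[0,0,0]},{"grip":54,"linear":[0,0,0],"rot":[0,0,0]}]' 30
python3 -c "
from h import *
go(493.7,189,55,-1.526)"
```

```text
time_s: 40.65
eef_pos: [494.3, 188.5, 133.8]
ee_rot: [-0.0, 0.692, 0.722, 0.0]
force: [-0.2, 0.4, 1.2]
grip_width: 0.633
shift [ 0.4 -0.7 78.8] rows@30: 3
pos [494.3 188.5 133.8] psi -1.527 tilt [0.0005 0.0007] j6 0.099 t 40.65
rot [ 0.0006 -0.0007 -0.0012]
```

```bash

python3 -m creep '[{"grip":54,"linear":[0.4,0,28],"rot":[0,0,0]},{"grip":54,"linear":[0,0,28],"rot":[0,0,0]},{"grip":54,"linear":[0,0,21],"rot":[0,0,0]},{"grip":54,"linear":[0,0,0],"rot":[0,0,0]},{"grip":22,"linear":[0,0,0],"rot":[0,0,0]},{"grip":22,"linear":[0,0,0],"rot":[0,0,0]},{"grip":22,"linear":[0,0,0],"rot":[0,0,0]},{"grip":22,"linear":[0,0,0],"rot":[0,0,0]},{"grip":22,"linear":[0,0,0],"rot":[0,0,0]},{"grip":22,"linear":[0,0,0],"rot":[0,0,0]},{"grip":22,"linear":[0,0,0],"rot":[0,0,0]}]' 30
python3 -m creep '[{"grip":22,"linear":[0,0,0],"rot":[0,0,0]},{"grip":22,"linear":[0,0,-4],"rot":[0,0,0]},{"grip":22,"linear":[0,0,-10],"rot":[0,0,0]},{"grip":22,"linear":[0,0,-20],"rot":[0,0,0]},{"grip":22,"linear":[0,0,0],"rot":[0,0,0]},{"grip":22,"linear":[0,0,0],"rot":[0,0,0]}]' 30
python3 -c "
from h import *
snap('wrist','w16')
go(456,-379,275,-1.526)"
```

```text
time_s: 41.57
eef_pos: [495.1, 189.9, 58.4]
ee_rot: [0.001, 0.691, 0.723, 0.002]
force: [-1.9, -0.3, 7.8]
grip_width: 0.359
time_s: 42.07
eef_pos: [494.4, 189.8, 91.4]
ee_rot: [0.001, 0.691, 0.723, 0.001]
force: [-0.1, 0.4, -1.4]
grip_width: 0.362
shift [-566.3  -63.1 -185.1] rows@30: 20
pos [493.8 189.7  90.4] psi -1.526 tilt [0.0009 0.0008] j6 0.1 t 42.12
rot [ 0.001  -0.0008  0.    ]
```

View pics/w16.png

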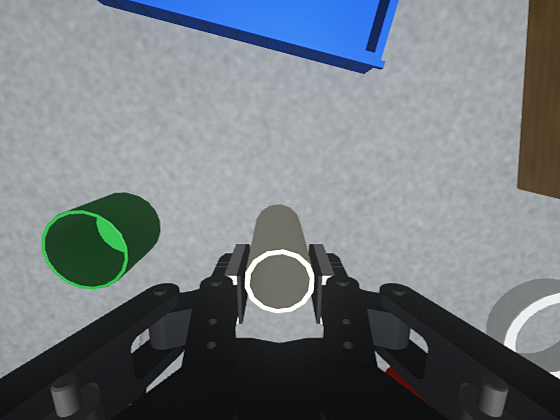

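```bash

python3 -m creep '[{"grip":22,"linear":[0,0,-30],"rot":[0,0,0]},{"grip":22,"linear":[0,0,-35],"rot":[0,0,0]},{"grip":22,"linear":[0,0,-35],"rot":[0,0,0]},{"grip":22,"linear":[0,0,-35],"rot":[0,0,0]},{"grip":22,"linear":[-20,-2,-30],"rot":[0,0,0]},{"grip":22,"linear":[-32,-3.7,-20],"rot":[0,0,0]},{"grip":22,"linear":[-34,-3.7,0],"rot":[0,0,0]},{"grip":22,"linear":[-34,-3.7,0],"rot":[0,0,0]},{"grip":22,"linear":[-34,-3.7,0],"rot":[0,0,0]},{"grip":22,"linear":[-34,-3.7,0],"rot":[0,0,0]},{"grip":22,"linear":[-34,-3.7,0],"rot":[0,0,0]},{"grip":22,"linear":[-34,-3.7,0],"rot":[0,0,0]}]' 30
python3 -m creep '[{"grip":22,"linear":[-34,-3.7,0],"rot":[0,0,0]},{"grip":22,"linear":[-34,-3.7,0],"rot":[0,0,0]},{"grip":22,"linear":[-34,-3.7,0],"rot":[0,0,0]},{"grip":22,"linear":[-34,-3.7,0],"rot":[0,0,0]},{"grip":22,"linear":[-34,-3.7,0],"rot":[0,0,0]},{"grip":22,"linear":[-34,-3.7,0],"rot":[0,0,0]},{"grip":22,"linear":[-34,-3.7,0],"rot":[0,0,0]},{"grip":22,"linear":[-34,-3.7,0],"rot":[0,0,0]},{"grip":22,"linear":[-20,-3.7,0],"rot":[0,0,0]},{"grip":22,"linear":[-10,-1,0],"rot":[0,0,0]},{"grip":22,"linear":[0,0,0],"rot":[0,0,0]},{"grip":22,"linear":[0,0,0],"rot":[0,0,0]}]' 30
python3 - <<'E'
from h import *
go(464.4,-229.8,200,-1.526)
snap('wrist','w17'); snap('top','t17')
im=cv2.imread('pics/w17.png')[180:350,180:380];cv2.imwrite('pics/w17c.png',cv2.resize(im,None,fx=3,fy=3))
E
python3 rack.py w17 93;python3 rack.py t17 93
```

```text
time_s: 43.12
eef_pos: [476.7, -68.9, 274.1]
ee_rot: [-0.001, 0.691, 0.723, 0.0]
force: [1.1, -0.3, -0.6]
grip_width: 0.359
time_s: 44.12
eef_pos: [456.7, -369.9, 274.1]
ee_rot: [-0.001, 0.691, 0.723, 0.001]
force: [1.1, 0.8, -0.9]
grip_width: 0.359
shift [139.4  14.   74.4] rows@30: 6
pos [ 456.7 -369.9  274.1] psi -1.526 tilt [-0.0004  0.002 ] j6 -0.925 t 44.12
rot [-0.0004 -0.002   0.0001]
rackobj [ 267   29   53   61 1743] [ 465.2 -223.5   76. ] zmax [76.  92.2 93.2]
rim ((463.08392333984375, -231.21353149414062), 22.07463264465332) 455
rackobj [389 247  28  25 396] [ 464.2 -224.    75. ] zmax [75.  92.  94.8]
rim ((463.0205383300781, -231.30780029296875), 22.120161056518555) 87
```

View pics/w17.png

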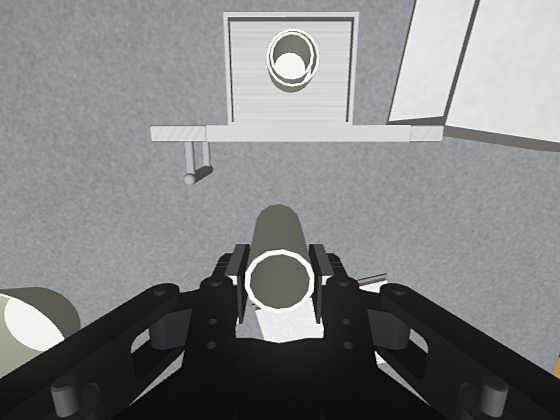

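View pics/w17c.png

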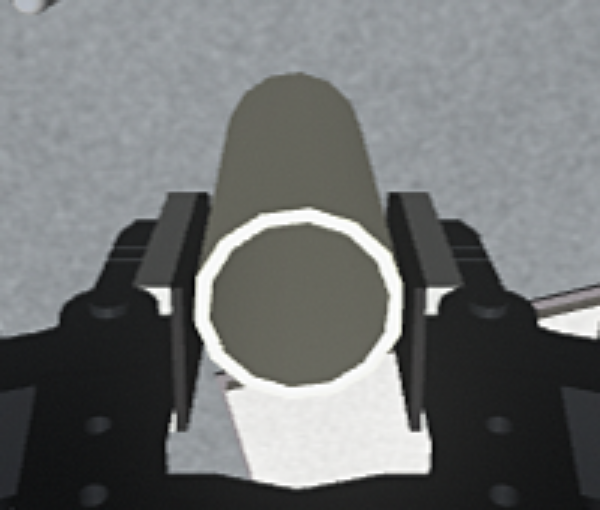

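```bash
python3 -c "
from h import *
z=np.load('pics/w17.npz'); P={k:z[k] for k in('intrinsics','R','t')}
s=sensors.sense()
c=onz(P,279.7,280.2,s['eef_pos'][2]+26); print(c[:2]-s['eef_pos'][:2], s['eef_pos'])
t=np.array([463.05,-231.25])-(c[:2]-s['eef_pos'][:2]); print(t)
go(*t,200,-1.526)"
```

```text
[-0.49330416  2.09388036] [ 457.01353702 -369.25301617  274.75732545]
[ 463.54330416 -233.34388036]
shift [135.4  12.8  74.9] rows@30: 6
pos [ 457.  -369.3  274.8] psi -1.525 tilt [0.0002 0.0011] j6 -0.925 t 44.22
rot [ 0.0002 -0.0011  0.0014]
```

```bash

python3 -m creep '[{"grip":22,"linear":[20,1.9,0],"rot":[0,0,0]},{"grip":22,"linear":[30,2.8,0],"rot":[0,0,0]},{"grip":22,"linear":[30,2.8,0],"rot":[0,0,0]},{"grip":22,"linear":[30,2.8,0],"rot":[0,0,0]},{"grip":22,"linear":[27,2.7,0],"rot":[0,0,0]},{"grip":22,"linear":[0,0,20],"rot":[0,0,0]},{"grip":22,"linear":[0,0,30],"rot":[0,0,0]},{"grip":22,"linear":[0,0,30],"rot":[0,0,0]},{"grip":22,"linear":[0,0,20],"rot":[0,0,0]},{"grip":22,"linear":[0,0,12],"rot":[0,0,0]},{"grip":22,"linear":[0,0,0],"rot":[0,0,0]},{"grip":22,"linear":[0,0,0],"rot":[0,0,0]}]' 30
python3 -c "
from h import *
go(463.8,-231.7,100,-1.526); snap('wrist','w18');
im=cv2.imread('pics/w18.png')[150:350,180:380];cv2.imwrite('pics/w18c.png',cv2.resize(im,None,fx=3,fy=3))
P,im,D=snap('side','s18',(120,140,220,300),4)"
```

```text
time_s: 45.22
eef_pos: [463.6, -232.2, 163.2]
ee_rot: [-0.0, 0.691, 0.723, 0.0]
force: [0.7, -0.3, -0.0]
grip_width: 0.36
shift [ 0.5  0.2 63.2] rows@30: 3
pos [ 463.6 -232.2  163.2] psi -1.525 tilt [0.0002 0.0008] j6 -0.737 t 45.22
rot [ 0.0002 -0.0008  0.0012]
```

View pics/w18c.png

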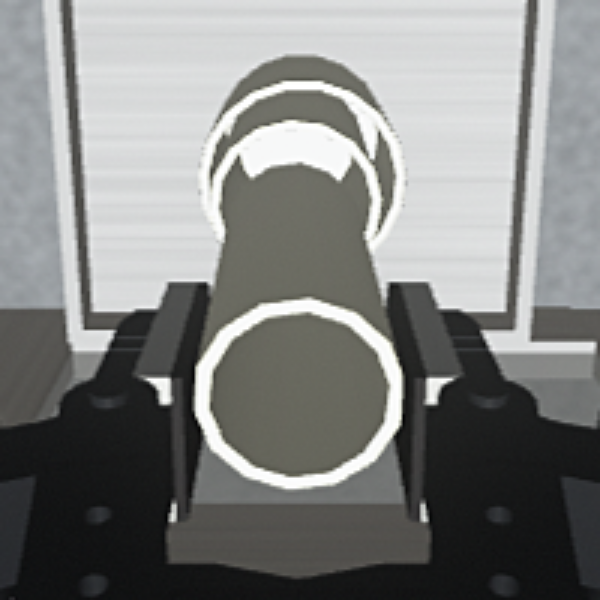

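View pics/s18.png

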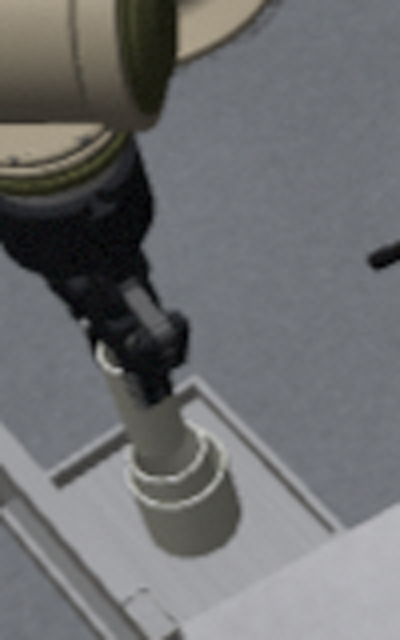

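```bash

python3 -m creep '[{"grip":22,"linear":[0.4,0,8],"rot":[0,0,0]},{"grip":22,"linear":[0,0,8],"rot":[0,0,0]},{"grip":22,"linear":[0,0,6],"rot":[0,0,0]},{"grip":22,"linear":[0,0,0],"rot":[0,0,0]}]' 30
python3 -m creep '[{"grip":22,"linear":[0,0,10],"rot":[0,0,0]},{"grip":22,"linear":[0,0,10],"rot":[0,0,0]},{"grip":22,"linear":[0,0,8],"rot":[0,0,0]},{"grip":22,"linear":[0,0,6],"rot":[0,0,0]},{"grip":22,"linear":[0,0,0],"rot":[0,0,0]},{"grip":22,"linear":[0,0,0],"rot":[0,0,0]}]' 30

```

```text
time_s: 45.65
eef_pos: [462.8, -232.2, 139.3]
ee_rot: [-0.001, 0.691, 0.723, 0.0]
force: [-0.2, -0.0, -0.7]
grip_width: 0.362
time_s: 46.15
eef_pos: [463.4, -232.6, 106.5]
ee_rot: [-0.0, 0.691, 0.723, 0.0]
force: [0.5, -0.4, -0.7]
grip_width: 0.361
```

```bash

python3 -m creep '[{"grip":22,"linear":[0.4,0,5],"rot":[0,0,0]},{"grip":22,"linear":[0,0,3],"rot":[0,0,0]},{"grip":22,"linear":[0,0,0],"rot":[0,0,0]},{"grip":22,"linear":[0,0,0],"rot":[0,0,0]},{"grip":52,"linear":[0,0,0],"rot":[0,0,0]},{"grip":52,"linear":[0,0,0],"rot":[0,0,0]},{"grip":52,"linear":[0,0,0],"rot":[0,0,0]},{"grip":52,"linear":[0,0,0],"rot":[0,0,0]},{"grip":52,"linear":[0,0,0],"rot":[0,0,0]}]' 30
python3 -m creep '[{"grip":52,"linear":[0,0,-10],"rot":[0,0,0]},{"grip":52,"linear":[0,0,-30],"rot":[0,0,0]},{"grip":52,"linear":[0,0,-35],"rot":[0,0,0]},{"grip":52,"linear":[0,0,-35],"rot":[0,0,0]},{"grip":52,"linear":[0,0,-30],"rot":[0,0,0]},{"grip":52,"linear":[-20,0,0],"rot":[0,0,0]},{"grip":52,"linear":[-34,0,0],"rot":[0,0,0]},{"grip":52,"linear":[-34,0,0],"rot":[0,0,0]},{"grip":45,"linear":[-34,0,0],"rot":[0,0,0]},{"grip":45,"linear":[-10,0,0],"rot":[0,0,0]},{"grip":45,"linear":[0,0,0],"rot":[0,0,0]},{"grip":45,"linear":[0,0,0],"rot":[0,0,0]}]' 30
python3 - <<'E'
from h import *
go(464.4,-229.8,200,-1.526)
snap('wrist','w19'); snap('top','t19'); snap('side','s19',(120,180,260,300),5)
E
python3 rack.py w19 109;python3 rack.py t19 109
```

```text
time_s: 46.9
eef_pos: [463.5, -232.3, 98.9]
ee_rot: [-0.0, 0.691, 0.723, 0.0]
force: [0.3, 0.2, 0.4]
grip_width: 0.611
time_s: 47.9
eef_pos: [469.2, -363.9, 238.9]
ee_rot: [-0.0, 0.691, 0.723, 0.0]
force: [0.0, 0.9, 0.2]
grip_width: 0.527
shift [134.1   1.1  39.1] rows@30: 5
pos [ 469.2 -363.9  238.9] psi -1.526 tilt [0.0001 0.0012] j6 -0.902 t 47.9
rot [ 0.0001 -0.0012 -0.0004]
rackobj [ 252   22   59   69 2770] [ 464.6 -227.8   81.5] zmax [ 81.5 107.5 108.9]
rim ((461.5380554199219, -232.2965087890625), 16.232500076293945) 456
rackobj [390 247  27  25 494] [ 463.  -223.3   78.8] zmax [ 78.8 105.7 110. ]
rim ((460.79083251953125, -231.8933868408203), 16.305862426757812) 65
```

View pics/w19.png

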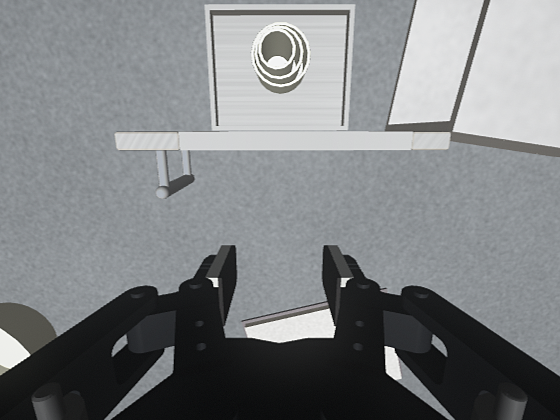

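View pics/s19.png

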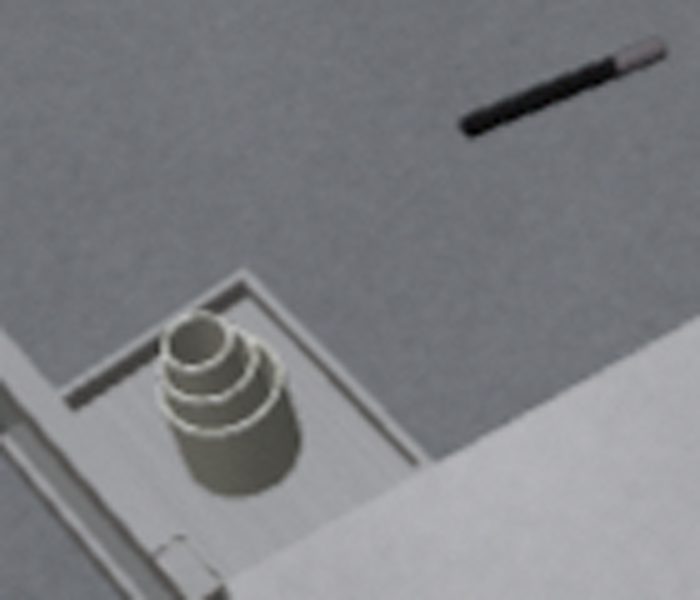

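```bash
python3 - <<'E'
from h import *
z=np.load("pics/w19.npz"); P={k:z[k] for k in("intrinsics","R","t")}; W=pts(P,z["D"])
k=(W[...,2]>142)&(W[...,2]<156)&(W[...,0]<400)&(W[...,0]>340)&(W[...,1]<-335)&(W[...,1]>-370)
print(np.nanmedian(W[k],0),k.sum(),onz(P,163,192,148))
E
python3 -m creep '[{"grip":45,"linear":[4,-24,0],"rot":[0,0,0]},{"grip":45,"linear":[4,-25,0],"rot":[0,0,0]},{"grip":45,"linear":[4,-25,0],"rot":[0,0,0]},{"grip":45,"linear":[4,-23.4,0],"rot":[0,0,0]},{"grip":45,"linear":[0,0,25],"rot":[0,0,0]},{"grip":45,"linear":[0,0,25],"rot":[0,0,0]},{"grip":45,"linear":[0,0,15],"rot":[0,0,0]},{"grip":45,"linear":[0,0,0],"rot":[0,0,0]},{"grip":45,"linear":[0,0,0],"rot":[0,0,0]}]' 60
python3 -c "
from h import *
snap('wrist','w20'); go(371.2,-351.5,106,-1.526)"
```

```text
[ 372.49646019 -350.70792407  145.53141416] 139 [ 373.8764231  -350.24287667  148.        ]
time_s: 48.8
eef_pos: [371.6, -351.9, 174.2]
ee_rot: [-0.0, 0.691, 0.723, 0.0]
force: [-0.2, 0.1, 1.3]
grip_width: 0.525
shift [ 1.  -0.7 68.9] rows@30: 3
pos [ 371.8 -352.4  174.9] psi -1.525 tilt [ 0.0011 -0.0006] j6 -1.034 t 48.85
rot [0.001  0.0006 0.0009]
```

View pics/w20.png

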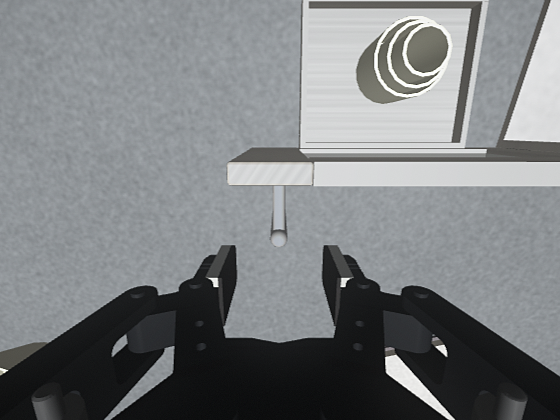

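Centred over the bar (279,238). Descend and grip.

```bash

python3 -m creep '[{"grip":45,"linear":[0.5,0,28],"rot":[0,0,0]},{"grip":45,"linear":[0,0,25],"rot":[0,0,0]},{"grip":45,"linear":[0,0,15],"rot":[0,0,0]},{"grip":45,"linear":[0,0,0],"rot":[0,0,0]},{"grip":5,"linear":[0,0,0],"rot":[0,0,0]},{"grip":5,"linear":[0,0,0],"rot":[0,0,0]},{"grip":5,"linear":[0,0,0],"rot":[0,0,0]},{"grip":5,"linear":[0,0,0],"rot":[0,0,0]},{"grip":5,"linear":[0,0,0],"rot":[0,0,0]},{"grip":5,"linear":[0,0,0],"rot":[0,0,0]},{"grip":5,"linear":[0,0,0],"rot":[0,0,0]}]' 60
sed -i 's/H=np.array(\[595,-293.\])/H=np.array([598.5,-293.5])/' door.py; python3 door.py
```

```text
time_s: 49.77
eef_pos: [371.3, -353.0, 107.6]
ee_rot: [0.001, 0.691, 0.723, -0.001]
force: [-4.2, -0.9, 5.8]
grip_width: 0.113
r 234.85419468520885 theta 1.7130302228757723 force [-4.2 -0.9  5.8] grip 0.11327939513221817
shift [0. 0. 0.] rows@30: 0
pos [ 371.3 -353.   107.6] psi -1.526 tilt [ 0.0007 -0.0023] j6 -1.034 t 49.77
rot [ 0.0006  0.0023 -0.001 ]
rack centre [ 463.68313941 -235.66909045] ideal grip [ 371.01043102 -353.07764687]
```

```bash

python3 -m creep '[{"grip":5,"linear":[4.6,-0.93,0],"rot":[0,0,0.02]},{"grip":5,"linear":[11.55,-2.15,0],"rot":[0,0,0.05]},{"grip":5,"linear":[11.55,-2.15,0],"rot":[0,0,0.05]},{"grip":5,"linear":[11.55,-2.15,0],"rot":[0,0,0.05]},{"grip":5,"linear":[11.55,-2.15,0],"rot":[0,0,0.05]},{"grip":5,"linear":[11.55,-2.15,0],"rot":[0,0,0.05]},{"grip":5,"linear":[11.55,-2.15,0],"rot":[0,0,0.05]},{"grip":5,"linear":[11.55,-2.15,0],"rot":[0,0,0.05]},{"grip":5,"linear":[11.55,-2.15,0],"rot":[0,0,0.05]},{"grip":5,"linear":[11.55,-2.15,0],"rot":[0,0,0.05]}]' 60
python3 door.py
```

```text
time_s: 50.6
eef_pos: [368.7, -242.4, 107.5]
ee_rot: [0.0, 0.841, 0.541, -0.001]
force: [-9.0, 0.9, 13.2]
grip_width: 0.112
r 235.4306114823418 theta 1.238021710272227 force [-9.   0.9 13.2] grip 0.11169650371854432
shift [0. 0. 0.] rows@30: 0
pos [ 368.7 -242.4  107.5] psi -1.999 tilt [-0.0007 -0.0009] j6 -0.419 t 50.6
rot [-0.0002  0.0011  0.001 ]
rack centre [ 505.05760815 -180.41366393] ideal grip [ 368.9484682  -242.44028742]
```

```bash

python3 -m creep '[{"grip":5,"linear":[11.55,-2.15,-0.4],"rot":[0,0,0.05]},{"grip":5,"linear":[11.55,-2.15,-0.3],"rot":[0,0,0.05]},{"grip":5,"linear":[11.55,-2.15,0],"rot":[0,0,0.05]},{"grip":5,"linear":[11.55,-2.15,0],"rot":[0,0,0.05]},{"grip":5,"linear":[11.55,-2.15,0],"rot":[0,0,0.05]},{"grip":5,"linear":[11.55,-2.15,0],"rot":[0,0,0.05]},{"grip":5,"linear":[11.55,-2.15,0],"rot":[0,0,0.05]},{"grip":5,"linear":[11.55,-2.15,0],"rot":[0,0,0.05]},{"grip":5,"linear":[11.55,-2.15,0],"rot":[0,0,0.05]},{"grip":5,"linear":[11.55,-2.15,0],"rot":[0,0,0.05]}]' 60
python3 door.py; python3 -c "
from h import *
snap('wrist','w21'); snap('top','t21',(230,80,480,360),2.5)"
```

```text
time_s: 51.43
eef_pos: [421.3, -137.5, 107.6]
ee_rot: [-0.001, 0.949, 0.316, -0.0]
force: [-4.2, 3.5, 5.3]
grip_width: 0.112
r 236.09339146639778 theta 0.7352724503421973 force [-4.2  3.5  5.3] grip 0.11193212486571825
shift [0. 0. 0.] rows@30: 0
pos [ 421.3 -137.5  107.6] psi -2.499 tilt [-0.0006  0.0013] j6 0.346 t 51.43
rot [-0.0014 -0.0003  0.0037]
rack centre [ 571.10917534 -149.38288539] ideal grip [ 421.95533295 -138.1520662 ]
```

View pics/w21.png

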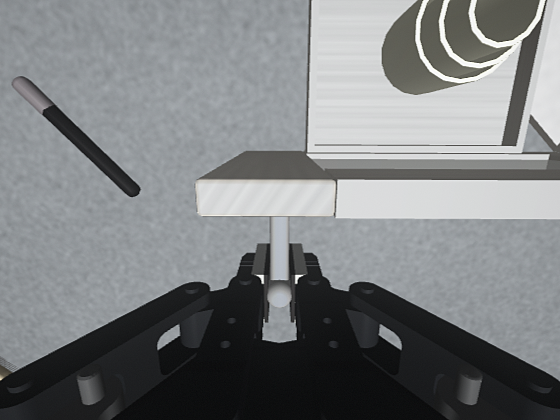

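View pics/t21.png

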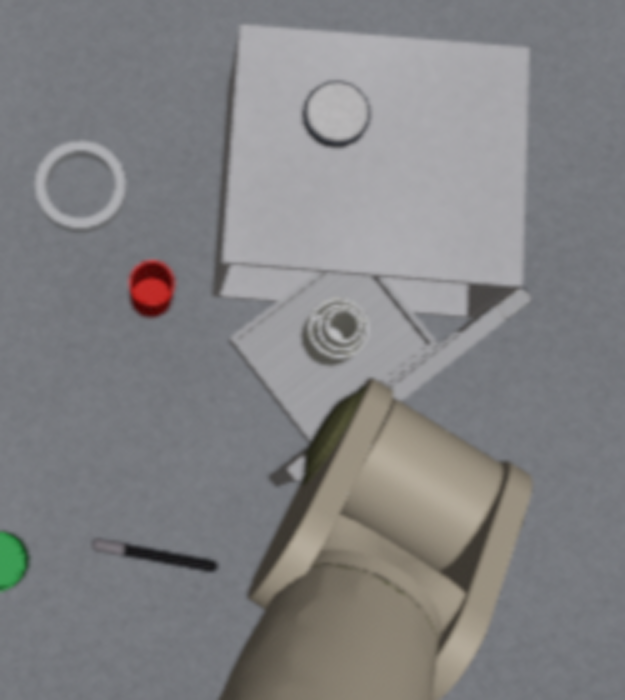

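```bash

python3 -m creep '[{"grip":5,"linear":[11.55,-2.1,0],"rot":[0,0,0.05]},{"grip":5,"linear":[11.55,-2.1,0],"rot":[0,0,0.05]},{"grip":5,"linear":[11.55,-2.1,0],"rot":[0,0,0.05]},{"grip":5,"linear":[11.55,-2.1,0],"rot":[0,0,0.05]},{"grip":5,"linear":[11.55,-2.1,0],"rot":[0,0,0.05]},{"grip":5,"linear":[11.55,-2.1,0],"rot":[0,0,0.05]},{"grip":5,"linear":[11.55,-2.1,0],"rot":[0,0,0.05]},{"grip":5,"linear":[11.55,-2.1,0],"rot":[0,0,0.05]},{"grip":5,"linear":[11.55,-2.1,0],"rot":[0,0,0.05]},{"grip":5,"linear":[11.55,-2.1,0],"rot":[0,0,0.05]}]' 60
python3 door.py
```

```text
time_s: 52.37
eef_pos: [517.4, -71.3, 107.6]
ee_rot: [-0.001, 0.997, 0.071, -0.0]
force: [-2.5, 6.5, 3.6]
grip_width: 0.109
r 236.53843504173338 theta 0.2359715323187242 force [-2.5  6.5  3.6] grip 0.10894410732732483
shift [0. 0. 0.] rows@30: 0
pos [517.4 -71.3 107.6] psi -2.999 tilt [-0.0003  0.0027] j6 1.064 t 52.37
rot [-0.0027 -0.0001  0.0031]
rack centre [ 643.45810781 -153.86200896] ideal grip [517.8907887  -72.58563864]
```

```bash

python3 -m creep '[{"grip":5,"linear":[11.55,-2,0],"rot":[0,0,0.05]},{"grip":5,"linear":[11.55,-2,0],"rot":[0,0,0.05]},{"grip":5,"linear":[9.2,-1.5,0],"rot":[0,0,0.04]},{"grip":5,"linear":[6.9,-1,0],"rot":[0,0,0.03]},{"grip":5,"linear":[4.6,-0.7,0],"rot":[0,0,0.02]},{"grip":5,"linear":[0,0,0],"rot":[0,0,0]},{"grip":5,"linear":[0,0,0],"rot":[0,0,0]}]' 60
python3 door.py
```

```text
time_s: 52.95
eef_pos: [560.4, -60.0, 107.6]
ee_rot: [-0.002, 1.0, -0.022, 0.0]
force: [-2.0, 14.2, 4.8]
grip_width: 0.113
r 236.5973584024968 theta 0.04764126611378089 force [-2.  14.2  4.8] grip 0.11280842194384867
shift [0. 0. 0.] rows@30: 0
pos [560.4 -60.  107.6] psi 3.097 tilt [0.0003 0.0047] j6 1.296 t 52.95
rot [-0.0047 -0.0001  0.0041]
rack centre [ 668.80604561 -164.74806817] ideal grip [560.67545791 -61.40022832]
```

```bash

python3 -m creep '[{"grip":5,"linear":[2.3,-0.8,0],"rot":[0,0,0.01]},{"grip":5,"linear":[2.3,-0.8,0],"rot":[0,0,0.01]},{"grip":5,"linear":[2.3,-0.6,0],"rot":[0,0,0.01]},{"grip":5,"linear":[0,0,0],"rot":[0,0,0]}]' 60
python3 door.py
```

```text
time_s: 53.28
eef_pos: [567.6, -58.9, 107.6]
ee_rot: [-0.002, 0.999, -0.037, 0.0]
force: [-0.5, 10.2, 3.4]
grip_width: 0.109
r 236.6340345822514 theta 0.01693049229499821 force [-0.5 10.2  3.4] grip 0.10882824893489369
shift [0. 0. 0.] rows@30: 0
pos [567.6 -58.9 107.6] psi 3.067 tilt [0.0007 0.0035] j6 1.334 t 53.28
rot [-0.0036 -0.0004  0.0041]
rack centre [ 672.72634353 -166.96759337] ideal grip [567.82013683 -60.34823398]
```

```bash

python3 -m creep '[{"grip":5,"linear":[1.2,-0.3,0],"rot":[0,0,0.005]},{"grip":5,"linear":[0,0,0],"rot":[0,0,0]}]' 60
python3 door.py
```

```text
time_s: 53.45
eef_pos: [568.7, -58.8, 107.6]
ee_rot: [-0.002, 0.999, -0.04, 0.0]
force: [-0.6, 9.8, 2.0]
grip_width: 0.106
r 236.62063653014874 theta 0.012386185950720524 force [-0.6  9.8  2. ] grip 0.10607753257046229
shift [0. 0. 0.] rows@30: 0
pos [568.7 -58.8 107.6] psi 3.062 tilt [0.0006 0.0035] j6 1.339 t 53.45
rot [-0.0035 -0.0003  0.0038]
rack centre [ 673.30057715 -167.30620595] ideal grip [568.87996301 -60.21122314]
```

```bash

python3 -m creep '[{"grip":5,"linear":[1.2,-0.2,0],"rot":[0,0,0.005]},{"grip":5,"linear":[0,0,0],"rot":[0,0,0]}]' 60
python3 -m creep '[{"grip":5,"linear":[1.2,-0.2,0],"rot":[0,0,0.005]},{"grip":5,"linear":[0,0,0],"rot":[0,0,0]}]' 60
python3 door.py
```

```text
time_s: 53.62
eef_pos: [569.9, -58.6, 107.6]
ee_rot: [-0.002, 0.999, -0.042, 0.0]
force: [-0.9, 9.7, 2.7]
grip_width: 0.11
time_s: 53.78
eef_pos: [571.1, -58.5, 107.6]
ee_rot: [-0.002, 0.999, -0.045, 0.0]
force: [-0.5, 10.1, 2.6]
grip_width: 0.107
r 236.62913236954952 theta 0.002107622442560908 force [-0.5 10.1  2.6] grip 0.10732809690998371
shift [0. 0. 0.] rows@30: 0
pos [571.1 -58.5 107.6] psi 3.052 tilt [0.0006 0.0036] j6 1.351 t 53.78
rot [-0.0037 -0.0003  0.0042]
rack centre [ 674.59369398 -168.08170095] ideal grip [571.27935895 -59.91910031]
```

```bash

python3 -m creep '[{"grip":5,"linear":[1.2,-0.2,0],"rot":[0,0,0.004]},{"grip":5,"linear":[0,0,0],"rot":[0,0,0]}]' 60
python3 -m creep '[{"grip":5,"linear":[1.2,-0.2,0],"rot":[0,0,0]},{"grip":5,"linear":[0,0,0],"rot":[0,0,0]}]' 60
python3 -c "
from h import *
snap('wrist','w22')"
```

```text
time_s: 53.95
eef_pos: [571.5, -58.4, 107.6]
ee_rot: [-0.002, 0.999, -0.047, -0.001]
force: [-6.9, 9.7, 6.2]
grip_width: 0.105
time_s: 54.12
eef_pos: [571.4, -58.4, 107.5]
ee_rot: [-0.002, 0.999, -0.046, -0.003]
force: [-15.0, 8.7, 9.3]
grip_width: 0.109
```

View pics/w22.png

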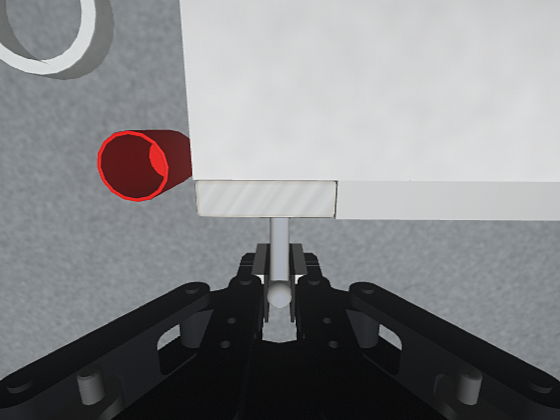

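```bash

python3 -m creep '[{"grip":45,"linear":[0,0,0],"rot":[0,0,0]},{"grip":45,"linear":[0,0,0],"rot":[0,0,0]},{"grip":45,"linear":[0,0,0],"rot":[0,0,0]},{"grip":45,"linear":[0,0,0],"rot":[0,0,0]},{"grip":45,"linear":[0,0,0],"rot":[0,0,0]},{"grip":45,"linear":[0,0,-20],"rot":[0,0,0]},{"grip":45,"linear":[0,0,-35],"rot":[0,0,0]},{"grip":45,"linear":[0,0,-35],"rot":[0,0,0]},{"grip":45,"linear":[0,0,-35],"rot":[0,0,0]},{"grip":45,"linear":[-20,0,-15],"rot":[0,0,0]},{"grip":45,"linear":[-35,0,0],"rot":[0,0,0]},{"grip":45,"linear":[-35,0,0],"rot":[0,0,0]}]' 60
python3 -m creep '[{"grip":45,"linear":[-25,0,0],"rot":[0,0,0]},{"grip":45,"linear":[0,0,0],"rot":[0,0,0]},{"grip":45,"linear":[0,0,0],"rot":[0,0,0]}]'
python3 -c "
from h import *
snap('wrist','w23');snap('side','s23');snap('top','t23')"
```

```text
time_s: 55.17
eef_pos: [483.2, -52.1, 247.2]
ee_rot: [-0.0, 0.999, -0.047, 0.001]
force: [-0.1, -0.2, -0.8]
grip_width: 0.53
time_s: 55.42
eef_pos: [458.7, -49.8, 247.3]
ee_rot: [-0.0, 0.999, -0.047, 0.001]
force: [1.0, 0.0, 0.4]
grip_width: 0.527
```

View pics/w23.png

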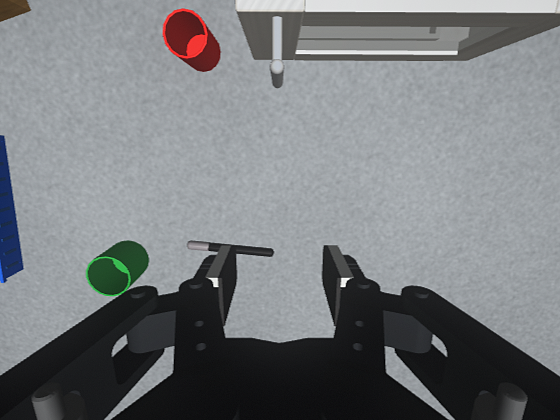

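View pics/t23.png

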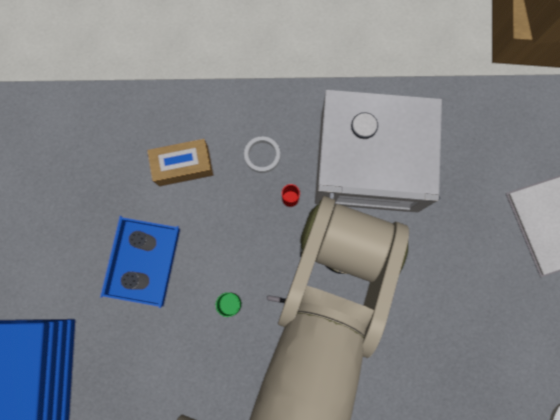

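View pics/s23.png

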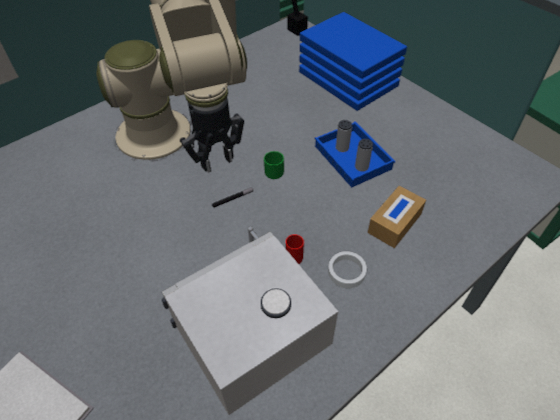

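```bash

python3 -m creep '[{"grip":45,"linear":[0,0,0],"rot":[0,0.1,0]},{"grip":45,"linear":[0,0,0],"rot":[0,0.1,0]},{"grip":45,"linear":[0,0,0],"rot":[0,0.1,0]},{"grip":45,"linear":[0,0,0],"rot":[0,0.1,0]},{"grip":45,"linear":[0,0,0],"rot":[0,0.1,0]},{"grip":45,"linear":[0,0,0],"rot":[0,0.1,0]},{"grip":45,"linear":[0,20,0],"rot":[0,0,0]},{"grip":45,"linear":[0,30,0],"rot":[0,0,0]},{"grip":45,"linear":[0,30,0],"rot":[0,0,0]},{"grip":45,"linear":[0,0,0],"rot":[0,0,0]},{"grip":45,"linear":[0,0,0],"rot":[0,0,0]}]' 60
python3 -c "
from h import *
snap('wrist','w24')"
```

```text
time_s: 56.48
eef_pos: [451.8, -131.0, 246.4]
ee_rot: [0.014, 0.954, -0.046, 0.295]
force: [0.3, 0.7, -0.7]
grip_width: 0.525
```

View pics/w24.png

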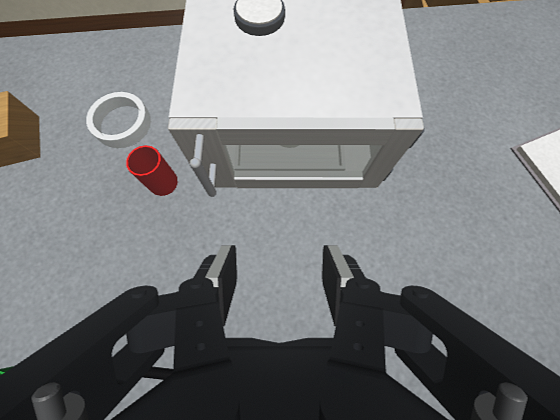

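```bash

python3 -m creep '[{"grip":45,"linear":[-17,0,25],"rot":[0,0,0]},{"grip":45,"linear":[-17,0,25],"rot":[0,0,0]},{"grip":45,"linear":[-17,0,25],"rot":[0,0,0]},{"grip":45,"linear":[0,0,0],"rot":[0,0.1,0]},{"grip":45,"linear":[0,0,0],"rot":[0,0.1,0]},{"grip":45,"linear":[0,0,0],"rot":[0,0.1,0]},{"grip":45,"linear":[0,0,0],"rot":[0,0,0]},{"grip":45,"linear":[0,0,0],"rot":[0,0,0]}]' 60
python3 -c "
from h import *
snap('wrist','w25')"
```

```text
time_s: 57.2
eef_pos: [452.9, -124.6, 154.5]
ee_rot: [0.008, 0.926, -0.04, 0.375]
force: [0.5, -0.3, 0.2]
grip_width: 0.527
```

View pics/w25.png

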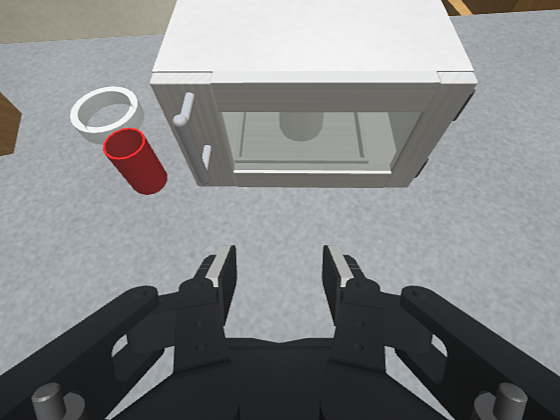

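The pane shows cup B's base upright on the rack at (300,125), and the door is flush with the cabinet. I'm handing in.

```bash
python3 -c "
from rig import ctrl
print(ctrl.finish_job())"
```

```text
the job is handed in; nothing more can be done
None
```

The job is done and handed in at about 57 s of the 210 s allowed.

- **Door opened:** I swung it to about 1.71 rad by the handle.
- **Canisters:** both were in the rack and both now stand upright in the blue basket.
- **Cups:** only B, C and D were present; cup A was not there. They are nested in the door rack, C inside B and D inside C. Before closing, the rims measured about 77, 93 and 109 mm above the bench, which is what full seating gives.
- **Door shut:** I swung it until it stopped moving and the wrist force rose to 15 N. The last picture shows it flush with the cabinet, with cup B's base standing upright behind the pane. The tops of C and D were not visible through the pane; the last view of the whole nest, upright, was with the door partly closed.
- **Left alone:** the tape, marker, glove box and the green and red look-alikes are where they started, judged from the first and last overhead and side pictures.

Two small disagreements along the way:

- **Hinge estimate:** my first figure was about 3.5 mm off, which gave up to about 43 N at the wrist while opening. I corrected it before closing.
- **Cup D in the gripper:** the wrist camera's reading was about 1.5 mm out. I allowed for that, and D went in without touching the rim.

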